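# Put the mixed-up stain bottles back in their colour-coded stands

## Task

The four dropper bottles of stain have got mixed up: two stand about on the bench and two were put back in stands of the wrong colour. Put every bottle upright into the ring stand of its own colour (blue, brown, green, red), clearing a stand of its wrong bottle first and parking that bottle on free bench if its own stand is still taken. They are glass: set them down gently instead of dropping them, do not tip them over, and leave the black objective canister that stands among them where it is.

Things in the scene. Friction and masses are not known exactly. Their poses are not given: they have to be found in the camera images.
- stain_blue_center (a point): Stain bottle with blue liquid and a blue label band: loose upright glass dropper bottle with a black cap and rubber bulb, 88 mm high, 55 g (varies); the glass body is a cylinder 32 mm across up to 58 mm above the foot (grasp it there), the bulb above it about 16 mm across. The point is on its axis, 44 mm above its foot; z points up the bottle. At the start it stands either on the open bench or in a stand of another colour.
- iodine_center (a point): Stain bottle with brown liquid and a brown label band (iodine): loose upright glass dropper bottle with a black cap and rubber bulb, 88 mm high, 55 g (varies); the glass body is a cylinder 32 mm across up to 58 mm above the foot (grasp it there), the bulb above it about 16 mm across. The point is on its axis, 44 mm above its foot; z points up the bottle. At the start it stands either on the open bench or in a stand of another colour.
- stain_green_center (a point): Stain bottle with green liquid and a green label band: loose upright glass dropper bottle with a black cap and rubber bulb, 88 mm high, 55 g (varies); the glass body is a cylinder 32 mm across up to 58 mm above the foot (grasp it there), the bulb above it about 16 mm across. The point is on its axis, 44 mm above its foot; z points up the bottle. At the start it stands either on the open bench or in a stand of another colour.
- stain_red_center (a point): Stain bottle with red liquid and a red label band: loose upright glass dropper bottle with a black cap and rubber bulb, 88 mm high, 55 g (varies); the glass body is a cylinder 32 mm across up to 58 mm above the foot (grasp it there), the bulb above it about 16 mm across. The point is on its axis, 44 mm above its foot; z points up the bottle. At the start it stands either on the open bench or in a stand of another colour.
- stand_blue: Blue bottle stand: heavy ring in blue that does not move, 61 to 63 mm across and 15 mm high, open at the top, hole about 51 mm across; a bottle in it stands on the bench, foot at z = 0, with up to 9 mm of play all round. Origin: centre of the ring on the bench, z up. The four stands are in a row 67 mm apart, in shuffled order.
- stand_brown: Brown bottle stand: heavy ring in brown that does not move, 61 to 63 mm across and 15 mm high, open at the top, hole about 51 mm across; a bottle in it stands on the bench, foot at z = 0, with up to 9 mm of play all round. Origin: centre of the ring on the bench, z up. The four stands are in a row 67 mm apart, in shuffled order.
- stand_green: Green bottle stand: heavy ring in green that does not move, 61 to 63 mm across and 15 mm high, open at the top, hole about 51 mm across; a bottle in it stands on the bench, foot at z = 0, with up to 9 mm of play all round. Origin: centre of the ring on the bench, z up. The four stands are in a row 67 mm apart, in shuffled order.
- stand_red: Red bottle stand: heavy ring in red that does not move, 61 to 63 mm across and 15 mm high, open at the top, hole about 51 mm across; a bottle in it stands on the bench, foot at z = 0, with up to 9 mm of play all round. Origin: centre of the ring on the bench, z up. The four stands are in a row 67 mm apart, in shuffled order.
- objective_can_center (a point): Bystander: objective canister, black with a blue band, round, 34 mm across and 50 mm high, loose, standing upright among the bottles; not to be moved. The point is at its centre, 25 mm above the bench. (All the work lies between two fixed microscopes 410 mm tall, left of y = -0.10 m and right of y = -0.43 m; wall cupboards begin beyond x = 0.56 m, 640 mm above the bench.)
Not all that is in view belongs to the job. Leave any purple or yellow look-alike of the part that bears stain_blue_center alone.

How it is judged:
By the outcome, as a careful person would: the job done as asked, in the order asked, and still so for the second after the job is handed in, with the robot touching nothing.
It also fails if it takes over 112 s, if anything falls off the work surface, if the arm or the gripper's body presses on something with over 40 N, if the wrist force passes 120 N, or if a joint passes its speed limit or range.

## Robot

A 7-joint arm with a two-finger parallel gripper is mounted at the origin on a cart in front of the work surface, level with it; the furniture and walls round the work are solid. World frame = base frame: x ahead of the robot, y to its left, z up, the work surface at z = 0. Lengths are in m, angles in rad, forces in N, time in s.
With the tool pointing down it reaches from about 0.425 to 0.875 m from the base axis. Payload 9.9 kg.
Tool frame: the origin (TCP) lies midway between the tips of the shut fingers; the grasp point (between the pads) lies 19 mm behind it; z points along the fingers, y is the direction in which the jaws open and shut (so a half turn about z gives the same grasp; the last joint's range is limited). The gripper opens to 85 mm and grips with 20 to 120 N. Pads are 22 mm wide; open, the fingers measure 114 mm over their backs; the gripper's body (76 mm by 85 mm) begins 54 mm behind the grasp point. The pads swing forward as they close: fully open they stand 13 mm farther back than shut.
Start: joints at [-1.219, 0.576, 0.025, 1.437, -0.015, 1.129, -0.057], TCP at [0.285, 0.612, 0.231] pointing down, gripper open.
Joint ranges: [-2.76, 2.76], [-0.34, 2.15], [-1.52, 1.57], [0.19, 2.46], [-1.09, 4.23], [0.17, 1.99], [-2.82, 2.82]. Speed limits (rad/s): [2.22, 2.22, 3.01, 3.01, 3.14, 3.14, 3.14].

## Interface

Orientations are given as a rotation vector (axis times angle).
In Python, from plant import manip gives the robot as it stands.
- The arm moves only by the tool play_rows, never from a script. Its argument "plan" is a list of rows, each an object of numbers: "dx", "dy", "dz": the shift along the tool's x, y, z in mm; "yaw": the turn about the tool's z in rad; "gripper": the closure, from -1 (fully open) to 1 (shut), so that 0 is half open. In form: [{"dx": .., "dy": .., "dz": .., "yaw": .., "gripper": ..}, ...]. A call has exactly 5 rows; each row is the pose to reach, as a shift and turn from the pose commanded when the call began, along the tool's axes at that moment; what a row does not reach only later rows make up. A row lasts 1/10 s, in which the tool goes at most 50 mm and 8.59 degrees, less where a joint would pass 70% of its speed; a pose out of reach is approached as far as the arm can. A call with a gripper value outside its range is refused whole. The fingers move at their own pace and stop on an object; "newtons" is the grip in N (left out, the last holds). Time passes only in rows, so rows that repeat a pose let the fingers close, or fill a call up. It gives the time, the measured TCP pose, the force and the opening at its end, in the units of the state.
- manip.observe(): the state, without advancing time (a new reading comes with each control period).
- manip.camera(name): name is "scene" or "side" or "wrist"; returns a dict with "img" (480x640x3 uint8, red, green, blue), "vertical_fov" (degrees; the focal length in pixels is half the picture's height over the tangent of half this angle, whatever the lens; pixels are square), "cx", "cy" (the principal point, pixels), "k1" (the pictures are not rectified: a ray, as slopes to the right and down, at radius r is drawn at 1 + k1 r^2 times it, then the intrinsics apply), "R" (3x3) and "t" (3): a world point X has camera coordinates R X + t. Camera axes: x right, y down, z forward; pixel columns grow to the right and rows downward; lengths in m; the calibration is good to about 2 mm. A picture is of the moment at which its call begins. There is no depth.
- manip.hand_in(): hands the job in, once; it reports no verdict.
The state is a dict: "t": time; "joint_pos": joint angles; "joint_velocities": joint speeds; "effort": joint torques, N m; "position": TCP position; "orientation": TCP orientation; "ft_force": force on the tool from outside, world axes, zero at the start; "ft_torque": the same for the moment, N m; "finger_gap": finger opening in m.
Only numpy, scipy, OpenCV 4.12 (cv2) and the standard library are available. Lean on these libraries where they do the work, as an engineer would, in place of code of your own. Each camera call takes 0.05 s, during which the arm holds its last target.

## Working session

There is one attempt and no reset: what is moved stays moved. The work goes in short steps, Python scripts to look and compute and a tool call to move; the robot and the scene stay as the last step left them, time stands still between calls to the robot, and variables do not carry over. Pictures are saved under pics/ and viewed, and the job is handed in when it is done.

Besides the shell and the picture viewer there is one more tool, called as name([rows], argument=value, ...), one row to a line, values as JSON. play_rows: Moves the arm, as the interface text tells. Its arguments: {"type":"object","properties":{"plan":{"type":"array"},"newtons":{"type":"number"}},"required":["plan"]}

```bash
mkdir -p pics; ls; python3 - <<'E'
from plant import manip
import cv2
s=manip.observe()
print({k:s[k] for k in ('t','position','orientation','finger_gap','ft_force')})
for n in ('scene','side','wrist'):
    c=manip.camera(n); cv2.imwrite(f'pics/{n}0.png',c['img'][:,:,::-1])
    print(n,c['vertical_fov'],c['cx'],c['cy'],c['k1'],c['R'],c['t'])
E
```

```text
pics
{'t': 0.0, 'position': array([0.28474253, 0.61151338, 0.23043003]), 'orientation': array([-6.79016826e-01, -3.06702983e+00,  2.56964682e-03]), 'finger_gap': 0.08539775082057074, 'ft_force': array([ 0.54460343,  0.41195067, -0.4218174 ])}
scene 48.22873520847994 318.2774165033406 234.09388112267757 -0.08218300487010795 [[ 0.39615556 -0.91798938 -0.01887513]
 [-0.43655218 -0.17022829 -0.88342771]
 [ 0.80776418  0.35821478 -0.46818715]] [-0.29321387  0.2393198   0.80742039]
side 55.97601235012678 323.18155160274546 236.8500267450335 0.037246030926139 [[ 0.67848325 -0.73461199 -0.00238773]
 [-0.64176683 -0.59114405 -0.48855302]
 [ 0.35748542  0.3330074  -0.87253094]] [-0.3815973   0.24366125  0.81052256]
wrist 61.63029786688038 325.31134024076897 240.4533717804283 -0.08638389958467958 [[ 0.42242001  0.90639714 -0.00235908]
 [ 0.86057278 -0.40024407  0.31499075]
 [ 0.28456251 -0.13508855 -0.94909181]] [-0.67511875 -0.04076471  0.38137408]
```

View pics/scene0.png

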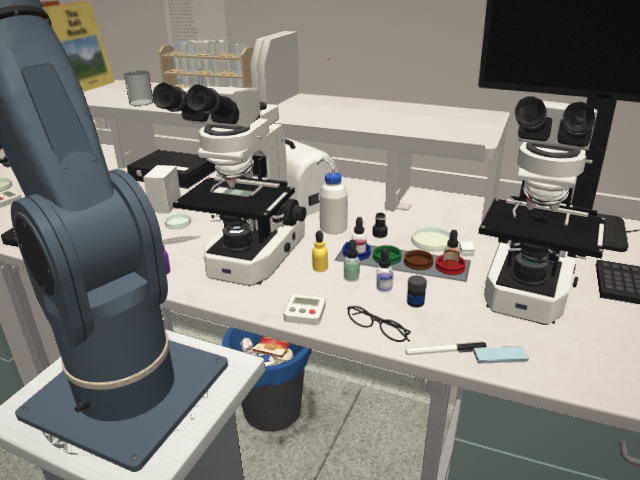

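View pics/side0.png

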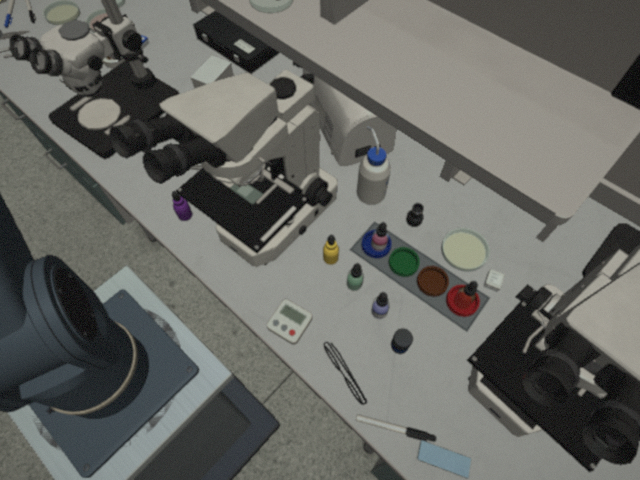

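View pics/wrist0.png

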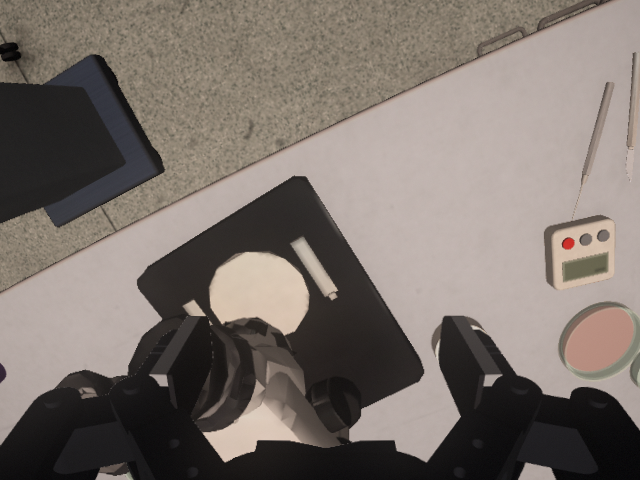

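```bash
cat > h.py <<'E'
import numpy as np, cv2
from plant import manip
def K(c):
    f=240/np.tan(np.radians(c['vertical_fov'])/2); return f
def ray(c,u,v):
    f=K(c); xd=np.array([(u-c['cx'])/f,(v-c['cy'])/f]); x=xd.copy()
    for _ in range(30): x=xd/(1+c['k1']*(x@x))
    d=c['R'].T@np.array([x[0],x[1],1]); o=-c['R'].T@c['t']; return o,d/np.linalg.norm(d)
def onz(c,u,v,z):
    o,d=ray(c,u,v); return o+d*(z-o[2])/d[2]
def proj(c,X):
    p=c['R']@np.asarray(X)+c['t']; s=p[:2]/p[2]; s=s*(1+c['k1']*(s@s)); return s*K(c)+[c['cx'],c['cy']]
def tri(obs):
    A=np.zeros((3,3));b=np.zeros(3)
    for c,u,v in obs:
        o,d=ray(c,u,v);P=np.eye(3)-np.outer(d,d);A+=P;b+=P@o
    X=np.linalg.solve(A,b); return X,[np.linalg.norm((np.eye(3)-np.outer(d,d))@(X-o)) for o,d in (ray(*q) for q in obs)]
def crop(c,u0,v0,w,h,s,fn):
    cv2.imwrite('pics/'+fn,cv2.resize(c['img'][v0:v0+h,u0:u0+w,::-1],None,fx=s,fy=s,interpolation=cv2.INTER_CUBIC))
E
python3 - <<'E'
from h import *
import pickle
a=manip.camera('scene');b=manip.camera('side')
pickle.dump((a,b),open('c0.pkl','wb'))
crop(a,300,210,190,110,4,'sc_crop.png');crop(b,310,200,200,160,4,'si_crop.png')
E
```

```text
(no output)
```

View pics/sc_crop.png

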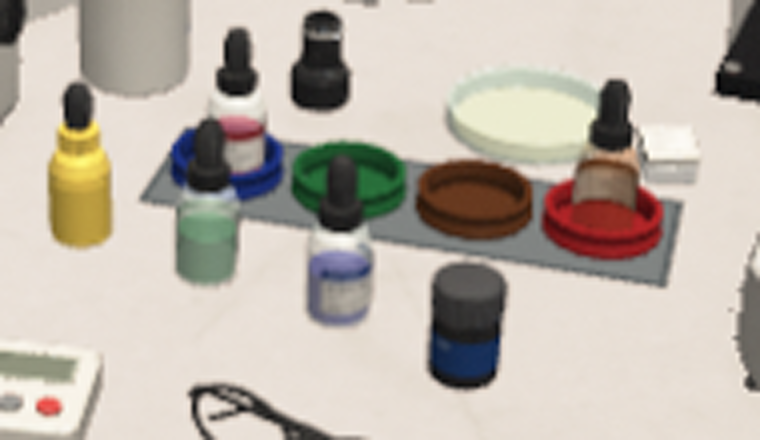

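View pics/si_crop.png

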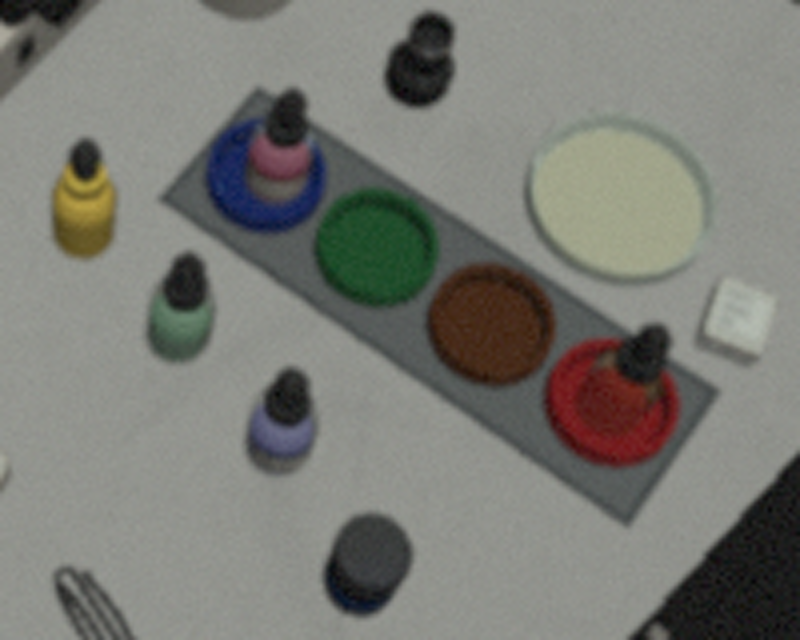

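```bash
python3 - <<'E'
from h import *
import pickle
np.set_printoptions(precision=4,suppress=True)
a,b=pickle.load(open('c0.pkl','rb'))
S=lambda p:(300+p[0]/4-.4,210+p[1]/4-.4); D=lambda p:(310+p[0]/4-.4,200+p[1]/4-.4)
tops=dict(red=((237,32),(293,95)),iod=((615,84),(657,329)),green=((210,123),(189,258)),blue=((343,159),(293,373)),yellow=((78,87),(87,145)))
for k,(p,q) in tops.items():
    X,e=tri([(a,*S(p)),(b,*D(q))]); print(k,X,np.round(e,4),onz(a,*S(p),.086)[:2],onz(b,*D(q),.086)[:2])
rings=dict(blue=((227,158),(267,173)),green=((349,175),(377,245)),brown=((474,195),(491,322)),red=((603,213),(612,400)))
for k,(p,q) in rings.items(): print(k,onz(a,*S(p),.015)[:2],onz(b,*D(q),.015)[:2])
print('can',onz(a,*S((468,282)),.05),onz(b,*D((370,550)),.05))
# robust: colour masks of rings in side
hsv=cv2.cvtColor(b['img'],cv2.COLOR_RGB2HSV)
for n,f in dict(eyeA=(110,136),eyeB=(155,165)).items(): print(n,onz(b,*f,.4))
E
```

```text
red [ 0.5274 -0.187   0.0855] [0.0005 0.0005] [ 0.5264 -0.1868] [ 0.5272 -0.1877]
iod [ 0.5431 -0.3819  0.0841] [0.0001 0.0001] [ 0.5393 -0.3825] [ 0.5419 -0.3818]
green [ 0.4285 -0.2075  0.0855] [0.0002 0.0002] [ 0.4275 -0.208 ] [ 0.4282 -0.2074]
blue [ 0.4167 -0.2778  0.0862] [0.0006 0.0006] [ 0.4171 -0.2782] [ 0.4167 -0.2772]
yellow [ 0.4409 -0.1331  0.0848] [0.0003 0.0003] [ 0.4388 -0.1336] [ 0.4404 -0.1338]
blue [ 0.5165 -0.1859] [ 0.5207 -0.1862]
green [ 0.5228 -0.2521] [ 0.5262 -0.2524]
brown [ 0.5265 -0.3186] [ 0.5306 -0.3186]
red [ 0.5328 -0.3846] [ 0.5366 -0.3843]
can [ 0.3902 -0.3474  0.05  ] [ 0.3892 -0.3476  0.05  ]
eyeA [0.2271 0.0435 0.4   ]
eyeB [ 0.2368 -0.0322  0.4   ]
```

```bash
python3 - <<'E'
from h import *
import pickle
from scipy.spatial.transform import Rotation as Ro
np.set_printoptions(precision=4,suppress=True)
a,b=pickle.load(open('c0.pkl','rb'))
s=manip.observe(); print(Ro.from_rotvec(s['orientation']).as_matrix(), s['joint_pos'])
S=lambda p:(300+p[0]/4-.4,210+p[1]/4-.4); D=lambda p:(310+p[0]/4-.4,200+p[1]/4-.4)
print('eyep foot',onz(a,*S((320,97)),0),onz(b,*D((418,88)),0),'top',tri([(a,*S((323,20))),(b,*D((435,30)))]))
# head of left microscope: corners
print('head back', tri([(b,285,88),(a,262,80)])[0:2])
for uv in [(160,110),(235,75),(275,85),(320,105),(330,185),(300,120)]: print(uv,onz(b,*uv,.4),onz(b,*uv,.15))
print('white bottle',tri([(b,376,155),(a,333,177)]))
E
python3 - <<'E'
import sys;sys.path.insert(0,'.')
E
python3 - <<'E'
from h import *
import pickle
a,b=pickle.load(open('c0.pkl','rb'))
crop(a,140,20,200,270,2.2,'sc_m.png');crop(b,90,40,300,240,2.5,'si_m.png')
E
```

```text
[[-0.9066  0.4221 -0.0003]
 [ 0.4221  0.9066 -0.0008]
 [-0.     -0.0008 -1.    ]] [-1.2188  0.5761  0.0248  1.4375 -0.015   1.129  -0.0565]
eyep foot [ 0.6287 -0.2031  0.    ] [ 0.6223 -0.2084  0.    ] top (array([ 0.6243, -0.2053,  0.0518]), [np.float64(0.0009318973984713689), np.float64(0.0009318973984713664)])
head back (array([ 0.4487, -0.0261,  0.3744]), [np.float64(0.00607537152513417), np.float64(0.006075371525134137)])
(160, 110) [0.295 0.034 0.4  ] [0.3946 0.2928 0.15  ]
(235, 75) [0.4024 0.0119 0.4   ] [0.5652 0.2576 0.15  ]
(275, 85) [ 0.4257 -0.0408  0.4   ] [0.6022 0.174  0.15  ]
(320, 105) [ 0.4397 -0.1091  0.4   ] [0.6244 0.0656 0.15  ]
(330, 185) [ 0.3555 -0.2032  0.4   ] [ 0.4906 -0.0838  0.15  ]
(300, 120) [ 0.4039 -0.108   0.4   ] [0.5675 0.0672 0.15  ]
white bottle (array([ 0.615 , -0.0928,  0.1309]), [np.float64(0.00014728144944710112), np.float64(0.00014728144944711985)])
```

View pics/sc_m.png

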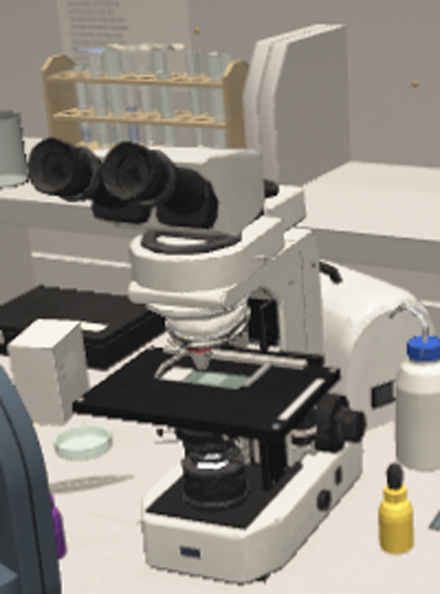

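View pics/si_m.png

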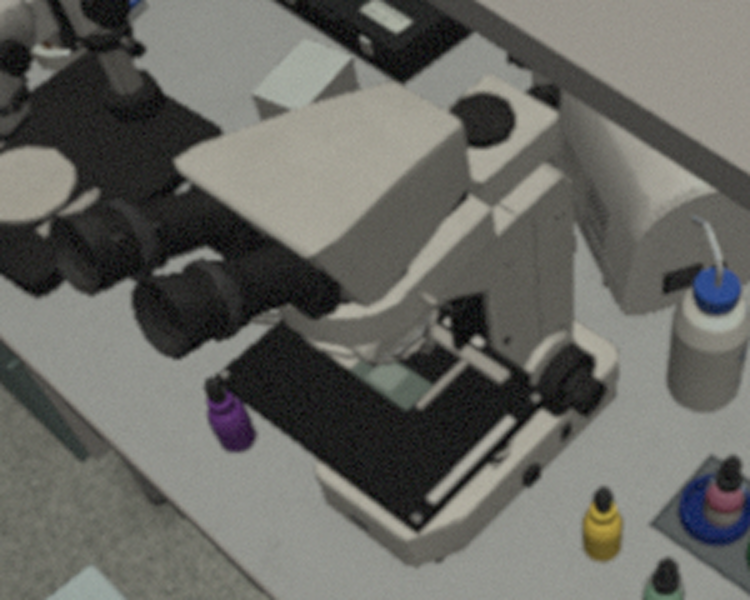

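```bash
cat >> h.py <<'E'
from scipy.spatial.transform import Rotation as Ro
def go(x,y,z,az=0.0):
    s=manip.observe(); R=Ro.from_rotvec(s['orientation']).as_matrix()
    d=R.T@(np.array([x,y,z])-s['position'])*1000
    cur=np.arctan2(R[1,1],R[0,1]); yaw=-(az-cur)   # about down
    print('t',round(s['t'],2),'pos',np.round(s['position'],4),'azY',round(cur,3),'d',np.round(d,1),'yaw',round(yaw,3),'gap',round(s['finger_gap'],4),'F',np.round(s['ft_force'],1),'tilt',round(float(np.degrees(np.arccos(-R[2,2]))),2))
E
python3 -c "
from h import *
go(.285,.612,.50,1.13)"
```

```text
t 0.25 pos [0.2848 0.6117 0.2309] azY 1.135 d [-1.000e-01  1.000e-01 -2.691e+02] yaw 0.005 gap 0.0851 F [-0.2  0.2 -0.2] tilt 0.05
```

play_rows([
  {"dx": 0,"dy": 0,"dz": -40,"yaw": 0,"gripper": -1},
  {"dx": 0,"dy": 0,"dz": -90,"yaw": 0,"gripper": -1},
  {"dx": 0,"dy": 0,"dz": -140,"yaw": 0,"gripper": -1},
  {"dx": 0,"dy": 0,"dz": -190,"yaw": 0,"gripper": -1},
  {"dx": 0,"dy": 0,"dz": -240,"yaw": 0,"gripper": -1},
], newtons=25)

```text
t: 0.75
position: [0.2847, 0.6114, 0.4737]
orientation: [0.679, 3.067, 0.001]
ft_force: [0.2, 1.9, 0.5]
finger_gap: 0.0853
```

```bash
python3 -c "
from h import *
go(.285,.612,.50,1.13);go(.43,.30,.50,.8);print(manip.observe()['joint_pos'])"
```

```text
t 0.75 pos [0.2847 0.6114 0.4737] azY 1.135 d [  0.    0.7 -26.3] yaw 0.005 gap 0.0853 F [0.2 1.9 0.5] tilt 0.03
t 0.75 pos [0.2847 0.6114 0.4737] azY 1.135 d [-263.1 -220.9  -26.5] yaw 0.335 gap 0.0853 F [0.2 1.9 0.5] tilt 0.03
[-1.22579121  0.50763995  0.04601496  0.92463717 -0.0225937   1.7092669
 -0.0536838 ]
```

play_rows([
  {"dx": -30,"dy": -25,"dz": -10,"yaw": 0.04,"gripper": -1},
  {"dx": -66,"dy": -55,"dz": -27,"yaw": 0.08,"gripper": -1},
  {"dx": -104,"dy": -87,"dz": -27,"yaw": 0.13,"gripper": -1},
  {"dx": -142,"dy": -119,"dz": -27,"yaw": 0.18,"gripper": -1},
  {"dx": -180,"dy": -151,"dz": -27,"yaw": 0.23,"gripper": -1},
])

```text
t: 1.25
position: [0.3849, 0.397, 0.4984]
orientation: [1.03, 2.968, 0.001]
ft_force: [2.1, 0.9, 0.3]
finger_gap: 0.0854
```

```bash
python3 -c "
from h import *
go(.43,.30,.50,.8);go(.44,.2,.5,.6);print(manip.observe()['joint_pos'])"
```

```text
t 1.25 pos [0.3849 0.397  0.4984] azY 0.903 d [-95.5 -48.2  -1.6] yaw 0.103 gap 0.0854 F [2.1 0.9 0.3] tilt 0.02
t 1.25 pos [0.3849 0.397  0.4984] azY 0.903 d [-165.3 -120.5   -1.6] yaw 0.303 gap 0.0854 F [2.1 0.9 0.3] tilt 0.02
[-0.97762417  0.27831308  0.13797648  1.22585883 -0.03794953  1.63948949
  0.05547029]
```

play_rows([
  {"dx": -33,"dy": -24,"dz": -2,"yaw": 0.06,"gripper": -1},
  {"dx": -66,"dy": -48,"dz": -2,"yaw": 0.12,"gripper": -1},
  {"dx": -99,"dy": -72,"dz": -2,"yaw": 0.18,"gripper": -1},
  {"dx": -132,"dy": -96,"dz": -2,"yaw": 0.24,"gripper": -1},
  {"dx": -165,"dy": -120,"dz": -2,"yaw": 0.3,"gripper": -1},
])

```text
t: 1.75
position: [0.4401, 0.201, 0.5004]
orientation: [1.462, 2.781, 0.001]
ft_force: [0.8, -0.3, -0.1]
finger_gap: 0.0853
```

```bash
python3 -c "
from h import *
go(.46,0,.50,.3);print(manip.observe()['joint_pos'])"
```

```text
t 1.75 pos [0.4401 0.201  0.5004] azY 0.603 d [-176.9  -97.5    0.4] yaw 0.303 gap 0.0853 F [ 0.8 -0.3 -0.1] tilt 0.02
[-0.75010511  0.15665549  0.28300801  1.3859463  -0.043808    1.6047456
  0.13070589]
```

play_rows([
  {"dx": -35,"dy": -19,"dz": 0,"yaw": 0.06,"gripper": -1},
  {"dx": -70,"dy": -39,"dz": 0,"yaw": 0.12,"gripper": -1},
  {"dx": -106,"dy": -58,"dz": 0,"yaw": 0.18,"gripper": -1},
  {"dx": -141,"dy": -78,"dz": 0,"yaw": 0.24,"gripper": -1},
  {"dx": -177,"dy": -97,"dz": 0,"yaw": 0.3,"gripper": -1},
])

```text
t: 2.25
position: [0.4605, 0.0003, 0.5005]
orientation: [1.861, 2.531, 0.001]
ft_force: [0.2, 0.5, -1.0]
finger_gap: 0.0851
```

```bash
python3 -c "
from h import *
go(.45,-0.2,.50,.1);print(manip.observe()['joint_pos'])
c=manip.camera('scene');cv2.imwrite('pics/s1.png',c['img'][:,:,::-1])"
```

```text
t 2.25 pos [4.605e-01 3.000e-04 5.005e-01] azY 0.303 d [-188.1  -69.8    0.4] yaw 0.203 gap 0.0851 F [ 0.2  0.5 -1. ] tilt 0.04
[-0.49403427  0.11892599  0.46724625  1.43847733 -0.05388309  1.59626248
  0.27169151]
```

View pics/s1.png

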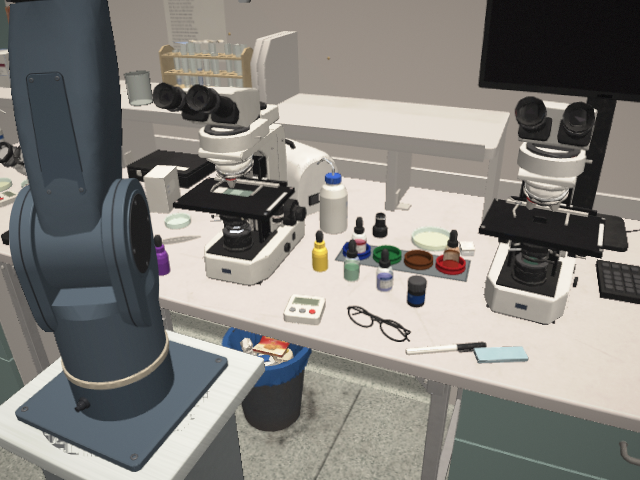

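play_rows([
  {"dx": -37,"dy": -14,"dz": 0,"yaw": 0.04,"gripper": -1},
  {"dx": -75,"dy": -28,"dz": 0,"yaw": 0.08,"gripper": -1},
  {"dx": -113,"dy": -42,"dz": 0,"yaw": 0.12,"gripper": -1},
  {"dx": -150,"dy": -56,"dz": 0,"yaw": 0.16,"gripper": -1},
  {"dx": -188,"dy": -70,"dz": 0,"yaw": 0.2,"gripper": -1},
])

```text
t: 2.8
position: [0.4502, -0.1996, 0.5005]
orientation: [2.103, 2.334, 0.001]
ft_force: [0.3, -0.0, -0.6]
finger_gap: 0.0853
```

```bash
python3 -c "
from h import *
go(.47,-0.28,.40,.05);print(manip.observe()['joint_pos'])"
```

```text
t 2.8 pos [ 0.4502 -0.1996  0.5005] azY 0.104 d [-82.1  11.3 100.5] yaw 0.054 gap 0.0853 F [ 0.3 -0.  -0.6] tilt 0.03
[-0.1687839   0.19588677  0.64926295  1.37501079 -0.1184987   1.60921051
  0.57077641]
```

play_rows([
  {"dx": -20,"dy": 3,"dz": 20,"yaw": 0.01,"gripper": -1},
  {"dx": -40,"dy": 6,"dz": 45,"yaw": 0.02,"gripper": -1},
  {"dx": -60,"dy": 9,"dz": 75,"yaw": 0.03,"gripper": -1},
  {"dx": -80,"dy": 11,"dz": 110,"yaw": 0.04,"gripper": -1},
  {"dx": -82,"dy": 11,"dz": 150,"yaw": 0.05,"gripper": -1},
])

```text
t: 3.3
position: [0.4701, -0.2811, 0.3493]
orientation: [2.161, 2.277, -0.001]
ft_force: [0.8, -0.6, 0.4]
finger_gap: 0.0856
```

```bash
python3 - <<'E'
from h import *
go(.47,-0.28,.35,.05);print(manip.observe()['joint_pos'])
b=manip.camera('side');a=manip.camera('scene')
cv2.imwrite('pics/s2.png',a['img'][:,:,::-1]);cv2.imwrite('pics/d2.png',b['img'][:,:,::-1])
print(tri([(b,472,357),(a,481,232)]),tri([(b,537,292),(a,499,193)]))
E
```

```text
t 3.3 pos [ 0.4701 -0.2811  0.3493] azY 0.052 d [ 1.1 -0.  -0.7] yaw 0.002 gap 0.0856 F [ 0.8 -0.6  0.4] tilt 0.13
[ 8.37267624e-04  3.49724806e-01  6.60071155e-01  1.59442946e+00
 -2.20534753e-01  1.27167750e+00  7.48748157e-01]
(array([ 0.39523657, -0.44818639,  0.16590912]), [np.float64(6.591351248149344e-05), np.float64(6.591351248158659e-05)]) (array([ 0.53824137, -0.46148867,  0.18096859]), [np.float64(0.0023069269837156098), np.float64(0.0023069269837156558)])
```

View pics/s2.png

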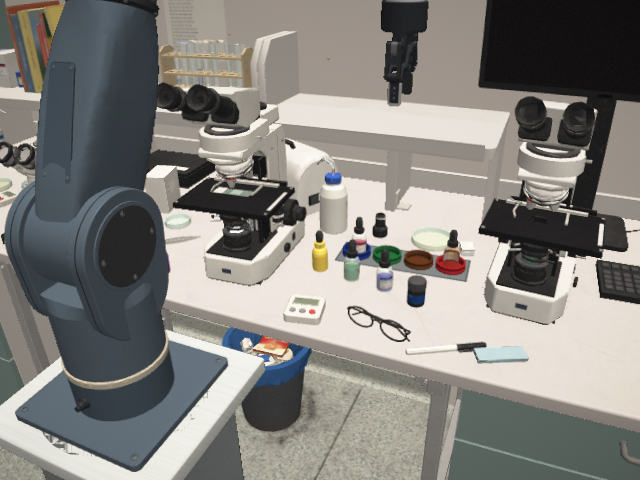

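View pics/d2.png

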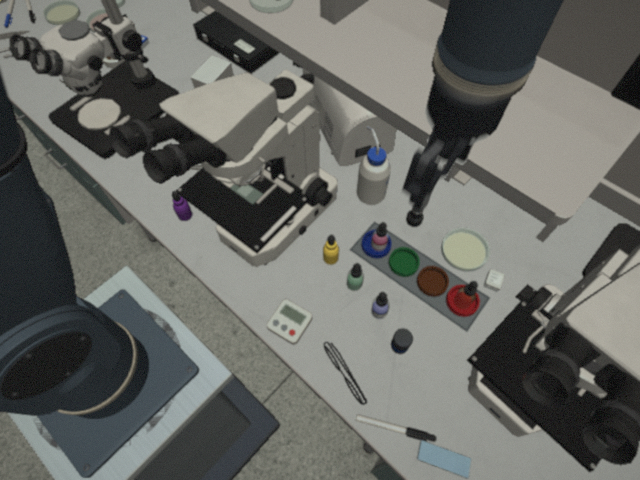

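```bash
python3 -c "
from h import *
go(.5425,-0.382,.17,.05)"
```

```text
t 3.4 pos [ 0.4682 -0.2773  0.3459] azY 0.054 d [-109.2   69.8  175. ] yaw 0.004 gap 0.0859 F [ 0.5  1.2 -0.1] tilt 0.49
```

```bash
python3 -c "
from h import *
go(.5425,-0.382,.17,.05);print(manip.observe()['joint_velocities'])"
```

```text
t 3.4 pos [ 0.4682 -0.2773  0.3459] azY 0.054 d [-109.2   69.8  175. ] yaw 0.004 gap 0.0859 F [ 0.5  1.2 -0.1] tilt 0.49
[-0.02004723 -0.04820166  0.01043709 -0.13069947  0.01607623  0.1068772
 -0.01469915]
```

play_rows([
  {"dx": 0,"dy": 0,"dz": 0,"yaw": 0,"gripper": -1},
  {"dx": 0,"dy": 0,"dz": 0,"yaw": 0,"gripper": -1},
  {"dx": 0,"dy": 0,"dz": 0,"yaw": 0,"gripper": -1},
  {"dx": 0,"dy": 0,"dz": 0,"yaw": 0,"gripper": -1},
  {"dx": 0,"dy": 0,"dz": 0,"yaw": 0,"gripper": -1},
])

```text
t: 3.9
position: [0.4704, -0.2787, 0.3511]
orientation: [2.158, 2.281, 0.001]
ft_force: [0.3, 0.4, 0.1]
finger_gap: 0.0855
```

```bash
python3 -c "
from h import *
go(.5425,-0.382,.17,.05);print(manip.observe()['joint_velocities'])"
```

```text
t 3.9 pos [ 0.4704 -0.2787  0.3511] azY 0.055 d [-107.1   66.1  181.2] yaw 0.005 gap 0.0855 F [0.3 0.4 0.1] tilt 0.07
[ 0.00250985  0.00732723 -0.00141006  0.00859699 -0.00162414 -0.00432617
  0.00013606]
```

play_rows([
  {"dx": -15,"dy": 10,"dz": 25,"yaw": 0,"gripper": -1},
  {"dx": -40,"dy": 25,"dz": 65,"yaw": 0,"gripper": -1},
  {"dx": -65,"dy": 40,"dz": 105,"yaw": 0,"gripper": -1},
  {"dx": -85,"dy": 53,"dz": 140,"yaw": 0,"gripper": -1},
  {"dx": -100,"dy": 62,"dz": 160,"yaw": 0,"gripper": -1},
])

```text
t: 4.4
position: [0.5376, -0.3754, 0.1871]
orientation: [-2.157, -2.279, 0.001]
ft_force: [-0.8, 0.9, -0.2]
finger_gap: 0.0853
```

```bash
python3 -c "
from h import *
go(.5425,-0.382,.17,.05);go(.5425,-0.382,.125,.05);
c=manip.camera('wrist');cv2.imwrite('pics/w3.png',c['img'][:,:,::-1])
print(proj(c,[.5425,-.382,.085]),proj(c,[.5425,-.382,.03]), proj(c,[.5286,-.3186,.015]))"
```

```text
t 4.4 pos [ 0.5376 -0.3754  0.1871] azY 0.055 d [-6.9  4.6 17.1] yaw 0.005 gap 0.0853 F [-0.8  0.9 -0.2] tilt 0.18
t 4.4 pos [ 0.5376 -0.3754  0.1871] azY 0.055 d [-6.9  4.7 62.1] yaw 0.005 gap 0.0853 F [-0.8  0.9 -0.2] tilt 0.18
[332.53130639 251.74551002] [331.43165305 227.68492929] [317.95565403 141.97737725]
```

View pics/w3.png

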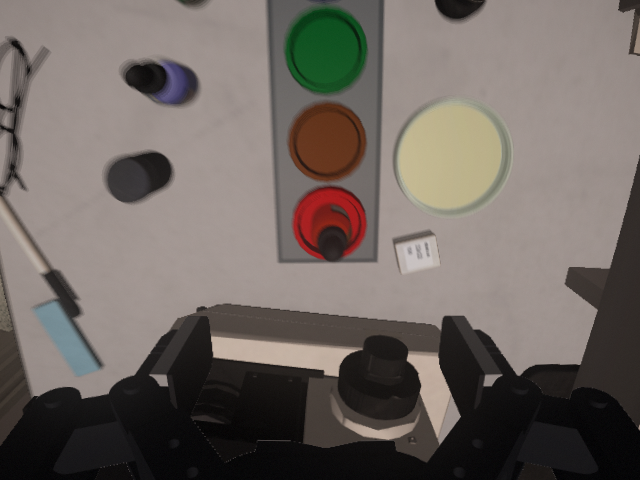

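play_rows([
  {"dx": -2,"dy": 1,"dz": 4,"yaw": 0,"gripper": -1},
  {"dx": -4,"dy": 3,"dz": 8,"yaw": 0,"gripper": -1},
  {"dx": -6,"dy": 4,"dz": 11,"yaw": 0,"gripper": -1},
  {"dx": -6,"dy": 4,"dz": 11,"yaw": 0,"gripper": -1},
  {"dx": -6,"dy": 4,"dz": 11,"yaw": 0,"gripper": -1},
])

```text
t: 4.95
position: [0.5421, -0.3807, 0.1802]
orientation: [2.158, 2.281, 0.001]
ft_force: [-0.2, 0.0, 0.0]
finger_gap: 0.0855
```

```bash
python3 - <<'E'
from h import *
np.set_printoptions(precision=4,suppress=True)
c=manip.camera('wrist');cv2.imwrite('pics/w4.png',c['img'][:,:,::-1])
go(.5425,-0.382,.125,.05);
hsv=cv2.cvtColor(c['img'],cv2.COLOR_RGB2HSV)
for n,(lo,hi) in dict(green=((50,120,40),(75,255,200)),brown=((5,120,40),(15,255,160))).items():
    m=cv2.inRange(hsv,lo,hi);cs,_=cv2.findContours(m,cv2.RETR_EXTERNAL,cv2.CHAIN_APPROX_NONE)
    k=max(cs,key=cv2.contourArea);e=cv2.minEnclosingCircle(cv2.convexHull(k));print(n,cv2.contourArea(k),cv2.boundingRect(k),e,onz(c,*cv2.fitEllipse(cv2.convexHull(k))[0],.012))
print(proj(c,[.5425,-.382,.085]))
crop(c,230,80,200,200,3,'w4c.png')
E
```

```text
t 5.0 pos [ 0.542  -0.3807  0.1801] azY 0.055 d [-1.3  0.3 55.1] yaw 0.005 gap 0.0853 F [-0.   0.2  0.8] tilt 0.06
green 5194.0 (275, 0, 86, 84) ((317.5, 37.59638595581055), 45.42848587036133) [ 0.5297 -0.2498  0.012 ]
brown 5073.0 (279, 91, 81, 83) ((319.0, 132.24073791503906), 41.25296401977539) [ 0.5342 -0.3167  0.012 ]
[325.5102 246.9431]
```

View pics/w4c.png

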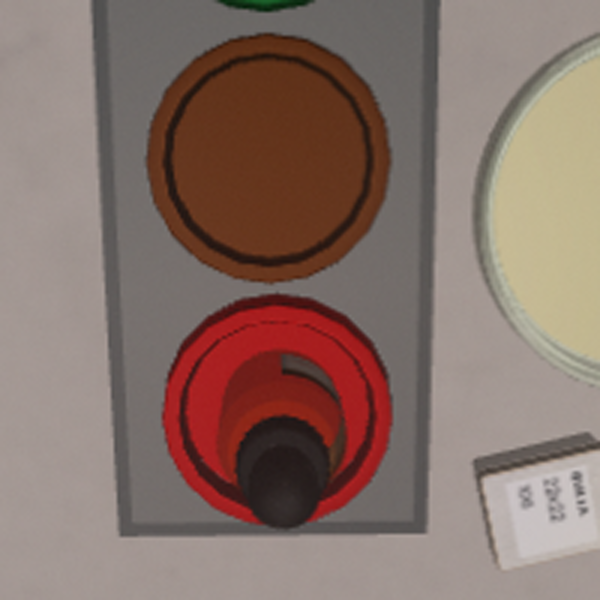

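play_rows([
  {"dx": 0,"dy": 0,"dz": 25,"yaw": 0,"gripper": -1},
  {"dx": 0,"dy": 0,"dz": 60,"yaw": 0,"gripper": -1},
  {"dx": 0,"dy": 0,"dz": 95,"yaw": 0,"gripper": -1},
  {"dx": 0,"dy": 0,"dz": 120,"yaw": 0,"gripper": -1},
  {"dx": 0,"dy": 0,"dz": 135,"yaw": 0,"gripper": -1},
])

```text
t: 5.5
position: [0.5413, -0.3801, 0.0426]
orientation: [-2.158, -2.281, 0.0]
ft_force: [-0.4, 0.1, 0.8]
finger_gap: 0.0852
```

play_rows([
  {"dx": 0,"dy": 0,"dz": 8,"yaw": 0,"gripper": -1},
  {"dx": 0,"dy": 0,"dz": 15,"yaw": 0,"gripper": -1},
  {"dx": 0,"dy": 0,"dz": 20,"yaw": 0,"gripper": -1},
  {"dx": 0,"dy": 0,"dz": 20,"yaw": 0,"gripper": -1},
  {"dx": 0,"dy": 0,"dz": 20,"yaw": 0,"gripper": -1},
])

```text
t: 6.0
position: [0.5422, -0.3812, 0.025]
orientation: [2.159, 2.281, 0.0]
ft_force: [0.1, 0.2, -0.1]
finger_gap: 0.0856
```

```bash
python3 - <<'E'
from h import *
go(.542,-0.381,.024,.05)
E
```

```text
t 6.0 pos [ 0.5422 -0.3812  0.025 ] azY 0.055 d [ 0.2 -0.1  1. ] yaw 0.005 gap 0.0856 F [ 0.1  0.2 -0.1] tilt 0.06
```

play_rows([
  {"dx": 0,"dy": 0,"dz": 0,"yaw": 0,"gripper": -0.3},
  {"dx": 0,"dy": 0,"dz": 0,"yaw": 0,"gripper": 0.0},
  {"dx": 0,"dy": 0,"dz": 0,"yaw": 0,"gripper": 0.15},
  {"dx": 0,"dy": 0,"dz": 0,"yaw": 0,"gripper": 0.3},
  {"dx": 0,"dy": 0,"dz": 0,"yaw": 0,"gripper": 0.5},
], newtons=25)

```text
t: 6.5
position: [0.5419, -0.381, 0.0246]
orientation: [2.159, 2.281, 0.0]
ft_force: [-1.0, 0.4, 4.3]
finger_gap: 0.03
```

play_rows([
  {"dx": 0,"dy": 0,"dz": 0,"yaw": 0,"gripper": 1},
  {"dx": 0,"dy": 0,"dz": 0,"yaw": 0,"gripper": 1},
  {"dx": 0,"dy": 0,"dz": 0,"yaw": 0,"gripper": 1},
  {"dx": 0,"dy": 0,"dz": 0,"yaw": 0,"gripper": 1},
  {"dx": 0,"dy": 0,"dz": 0,"yaw": 0,"gripper": 1},
])

```text
t: 7.0
position: [0.5419, -0.381, 0.0246]
orientation: [2.159, 2.281, 0.0]
ft_force: [-0.8, 2.3, 4.8]
finger_gap: 0.0302
```

```bash
python3 - <<'E'
from h import *
go(.532,-0.318,.1,.05)
b=manip.camera('side');crop(b,310,150,220,200,3,'d5.png')
a=manip.camera('scene');crop(a,300,160,220,160,3,'s5.png')
E
```

```text
t 7.0 pos [ 0.5419 -0.381   0.0246] azY 0.055 d [ 63.4  -6.4 -75.4] yaw 0.005 gap 0.0302 F [-0.8  2.3  4.8] tilt 0.02
```

View pics/s5.png

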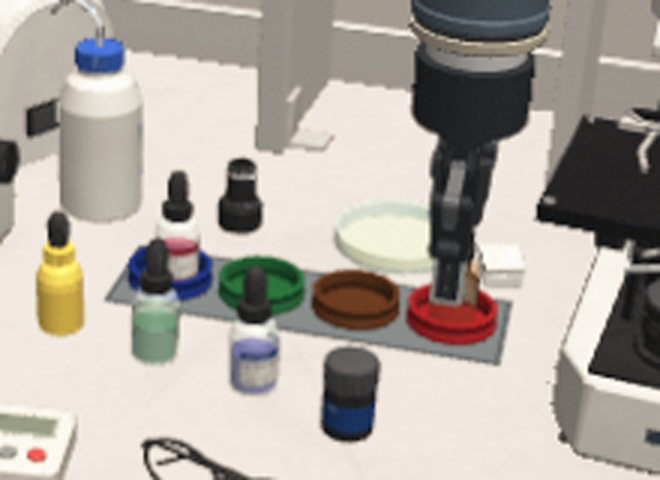

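play_rows([
  {"dx": 0,"dy": 0,"dz": -3,"yaw": 0,"gripper": 1},
  {"dx": 0,"dy": 0,"dz": -10,"yaw": 0,"gripper": 1},
  {"dx": 0,"dy": 0,"dz": -22,"yaw": 0,"gripper": 1},
  {"dx": 0,"dy": 0,"dz": -35,"yaw": 0,"gripper": 1},
  {"dx": 0,"dy": 0,"dz": -45,"yaw": 0,"gripper": 1},
])

```text
t: 7.6
position: [0.5422, -0.3813, 0.0711]
orientation: [2.159, 2.281, 0.0]
ft_force: [0.0, 0.0, -0.5]
finger_gap: 0.0301
```

play_rows([
  {"dx": 10,"dy": -1,"dz": 0,"yaw": 0,"gripper": 1},
  {"dx": 28,"dy": -3,"dz": 0,"yaw": 0,"gripper": 1},
  {"dx": 46,"dy": -5,"dz": 0,"yaw": 0,"gripper": 1},
  {"dx": 58,"dy": -6,"dz": 0,"yaw": 0,"gripper": 1},
  {"dx": 63,"dy": -6,"dz": 0,"yaw": 0,"gripper": 1},
])

```text
t: 8.1
position: [0.5324, -0.3164, 0.0692]
orientation: [-2.157, -2.283, -0.001]
ft_force: [-0.6, 1.6, -0.8]
finger_gap: 0.0301
```

```bash
python3 - <<'E'
from h import *
go(.532,-0.318,.0255,.05)
b=manip.camera('side');crop(b,310,150,220,200,3,'d6.png')
a=manip.camera('scene');crop(a,300,160,220,160,3,'s6.png')
c=manip.camera('wrist');cv2.imwrite('pics/w6.png',c['img'][:,:,::-1])
E
```

```text
t 8.1 pos [ 0.5324 -0.3164  0.0692] azY 0.057 d [-1.7 -0.5 43.7] yaw 0.007 gap 0.0301 F [-0.6  1.6 -0.8] tilt 0.06
```

View pics/s6.png

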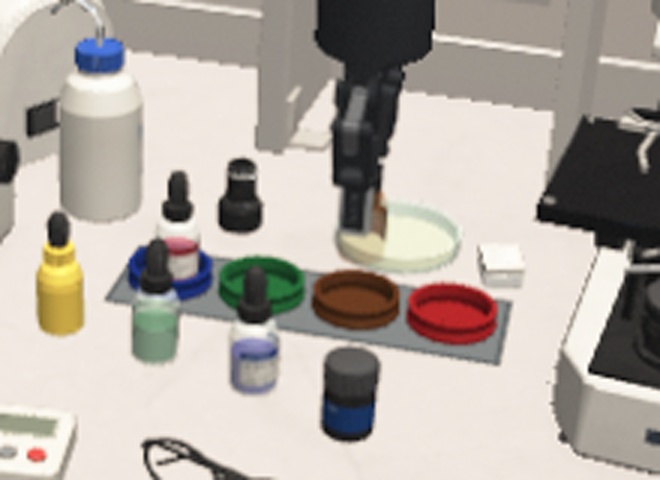

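View pics/w6.png

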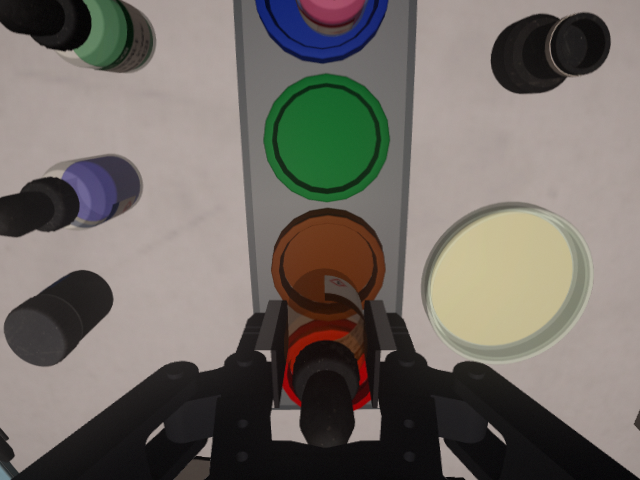

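```bash
python3 - <<'E'
from h import *
np.set_printoptions(precision=4,suppress=True)
c=manip.camera('wrist')
go(.532,-0.318,.0255,.05)
hsv=cv2.cvtColor(c['img'],cv2.COLOR_RGB2HSV)
m=cv2.inRange(hsv,(50,120,40),(75,255,200));cs,_=cv2.findContours(m,cv2.RETR_EXTERNAL,cv2.CHAIN_APPROX_NONE)
k=max(cs,key=cv2.contourArea);e=cv2.fitEllipse(cv2.convexHull(k));print(e,onz(c,*e[0],.013))
for n,uv in dict(brown=(328.5,264),red=(328,365)).items(): print(n,onz(c,*uv,.014))
print(proj(c,[.5324,-.3164,.045]))
E
```

```text
t 8.3 pos [ 0.5325 -0.319   0.0694] azY 0.055 d [ 1.1 -0.5 43.9] yaw 0.005 gap 0.0304 F [-0.4 -0.  -0.2] tilt 0.05
((326.40704345703125, 135.1571044921875), (124.9247055053711, 127.69648742675781), 3.9509661197662354) [ 0.5294 -0.2492  0.013 ]
brown [ 0.5342 -0.3154  0.014 ]
red [ 0.5376 -0.3787  0.014 ]
[324.9379 291.0251]
```

View pics/d6.png

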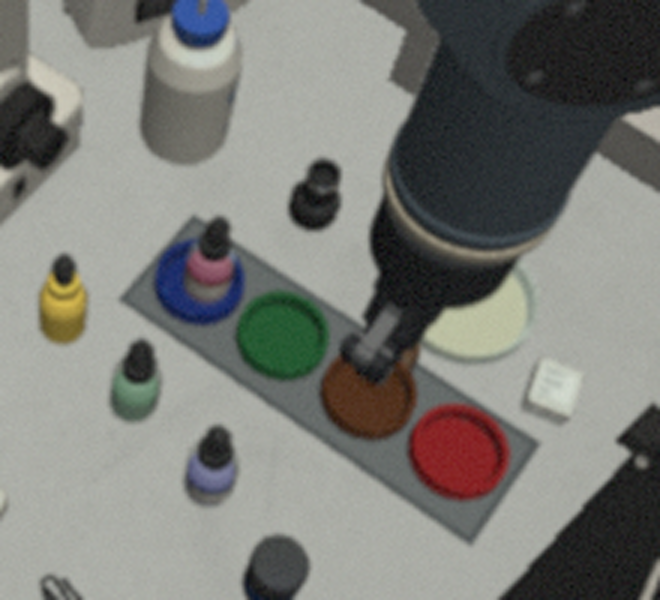

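play_rows([
  {"dx": 1,"dy": 0,"dz": 12,"yaw": 0,"gripper": 1},
  {"dx": 1,"dy": 0,"dz": 25,"yaw": 0,"gripper": 1},
  {"dx": 1,"dy": 0,"dz": 34,"yaw": 0,"gripper": 1},
  {"dx": 1,"dy": 0,"dz": 39,"yaw": 0,"gripper": 1},
  {"dx": 1,"dy": 0,"dz": 42,"yaw": 0,"gripper": 1},
])

```text
t: 8.8
position: [0.5319, -0.3174, 0.0263]
orientation: [-2.159, -2.281, 0.001]
ft_force: [1.1, -0.5, 0.5]
finger_gap: 0.0302
```

play_rows([
  {"dx": 0,"dy": 0,"dz": 0.7,"yaw": 0,"gripper": 1},
  {"dx": 0,"dy": 0,"dz": 1.2,"yaw": 0,"gripper": 1},
  {"dx": 0,"dy": 0,"dz": 1.6,"yaw": 0,"gripper": 1},
  {"dx": 0,"dy": 0,"dz": 1.6,"yaw": 0,"gripper": 1},
  {"dx": 0,"dy": 0,"dz": 1.6,"yaw": 0,"gripper": 1},
])

```text
t: 9.3
position: [0.5325, -0.3174, 0.026]
orientation: [2.159, 2.281, 0.0]
ft_force: [-0.7, 0.2, -0.3]
finger_gap: 0.0302
```

```bash
python3 - <<'E'
from h import *
go(.532,-0.318,.0246,.05)
a=manip.camera('scene');crop(a,300,160,220,160,3,'s7.png')
E
```

```text
t 9.3 pos [ 0.5325 -0.3174  0.026 ] azY 0.055 d [-0.5 -0.5  1.4] yaw 0.005 gap 0.0302 F [-0.7  0.2 -0.3] tilt 0.03
```

View pics/s7.png

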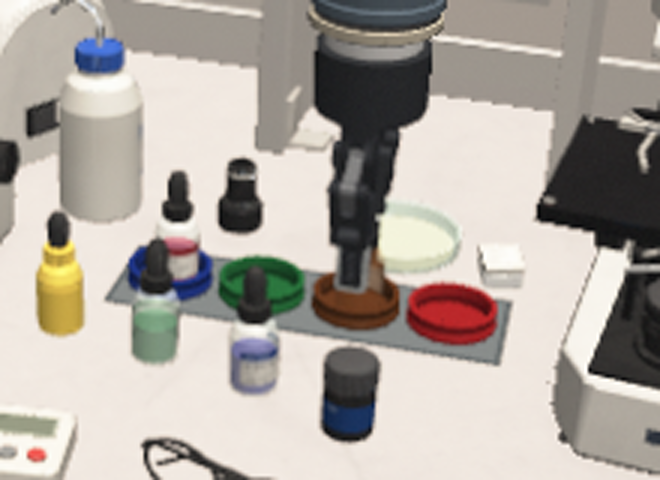

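Bottle is in the brown ring, about 1 mm from touching; lower the last bit, then open slowly.

play_rows([
  {"dx": 0,"dy": 0,"dz": 0.5,"yaw": 0,"gripper": 1},
  {"dx": 0,"dy": 0,"dz": 1,"yaw": 0,"gripper": 1},
  {"dx": 0,"dy": 0,"dz": 1.3,"yaw": 0,"gripper": 1},
  {"dx": 0,"dy": 0,"dz": 1.3,"yaw": 0,"gripper": 1},
  {"dx": 0,"dy": 0,"dz": 1.3,"yaw": 0,"gripper": 1},
])

```text
t: 9.85
position: [0.5324, -0.3174, 0.0246]
orientation: [2.159, 2.281, 0.0]
ft_force: [-1.0, 1.3, 3.7]
finger_gap: 0.0303
```

play_rows([
  {"dx": 0,"dy": 0,"dz": 0,"yaw": 0,"gripper": 0.25},
  {"dx": 0,"dy": 0,"dz": 0,"yaw": 0,"gripper": 0.1},
  {"dx": 0,"dy": 0,"dz": 0,"yaw": 0,"gripper": -0.1},
  {"dx": 0,"dy": 0,"dz": 0,"yaw": 0,"gripper": -0.5},
  {"dx": 0,"dy": 0,"dz": 0,"yaw": 0,"gripper": -1},
])

```text
t: 10.35
position: [0.5323, -0.3174, 0.0243]
orientation: [-2.159, -2.282, 0.0]
ft_force: [-0.5, -0.5, 0.8]
finger_gap: 0.074
```

play_rows([
  {"dx": 0,"dy": 0,"dz": 0,"yaw": 0,"gripper": -1},
  {"dx": 0,"dy": 0,"dz": -10,"yaw": 0,"gripper": -1},
  {"dx": 0,"dy": 0,"dz": -35,"yaw": 0,"gripper": -1},
  {"dx": 0,"dy": 0,"dz": -75,"yaw": 0,"gripper": -1},
  {"dx": 0,"dy": 0,"dz": -110,"yaw": 0,"gripper": -1},
])

```text
t: 10.85
position: [0.5321, -0.3176, 0.1365]
orientation: [2.16, 2.281, -0.001]
ft_force: [0.8, -0.2, 1.1]
finger_gap: 0.0856
```

```bash
python3 - <<'E'
from h import *
go(.527,-0.187,.137,.05)
a=manip.camera('side');crop(a,310,150,220,200,3,'d8.png')
E
```

```text
t 10.85 pos [ 0.5321 -0.3176  0.1365] azY 0.055 d [130.7   2.   -0.5] yaw 0.005 gap 0.0856 F [ 0.8 -0.2  1.1] tilt 0.03
```

View pics/d8.png

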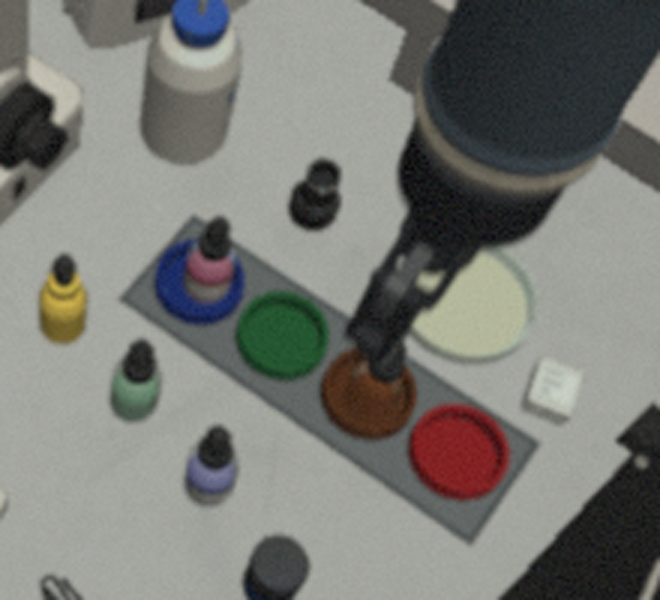

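play_rows([
  {"dx": 15,"dy": 0,"dz": 0,"yaw": 0,"gripper": -1},
  {"dx": 45,"dy": 1,"dz": 0,"yaw": 0,"gripper": -1},
  {"dx": 80,"dy": 1,"dz": 0,"yaw": 0,"gripper": -1},
  {"dx": 112,"dy": 2,"dz": 0,"yaw": 0,"gripper": -1},
  {"dx": 131,"dy": 2,"dz": 0,"yaw": 0,"gripper": -1},
])

```text
t: 11.4
position: [0.5266, -0.1824, 0.1337]
orientation: [-2.155, -2.283, -0.001]
ft_force: [0.0, -0.3, -0.2]
finger_gap: 0.0854
```

```bash
python3 - <<'E'
from h import *
b=manip.camera('side');cv2.imwrite('pics/d9.png',b['img'][:,:,::-1])
c=manip.camera('wrist');cv2.imwrite('pics/w9.png',c['img'][:,:,::-1])
go(.527,-0.187,.024,.05)
print(proj(c,[.527,-.187,.085]))
E
```

```text
t 11.5 pos [ 0.5268 -0.1819  0.1337] azY 0.06 d [ -5.4   0.  109.7] yaw 0.01 gap 0.0852 F [-0.4 -0.2 -0.7] tilt 0.19
[325.11592132 287.94748747]
```

View pics/d9.png

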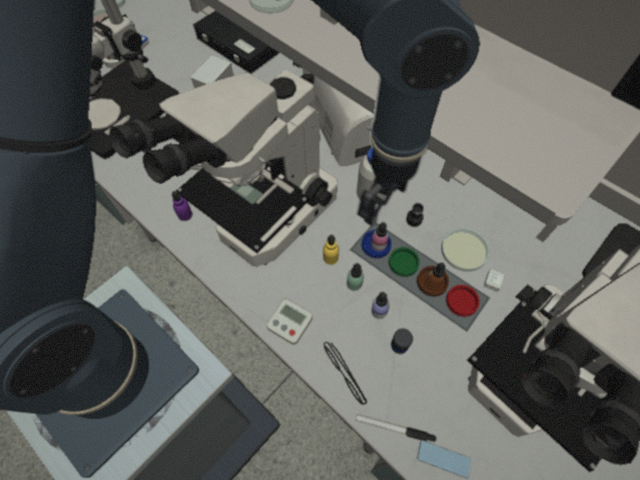

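View pics/w9.png

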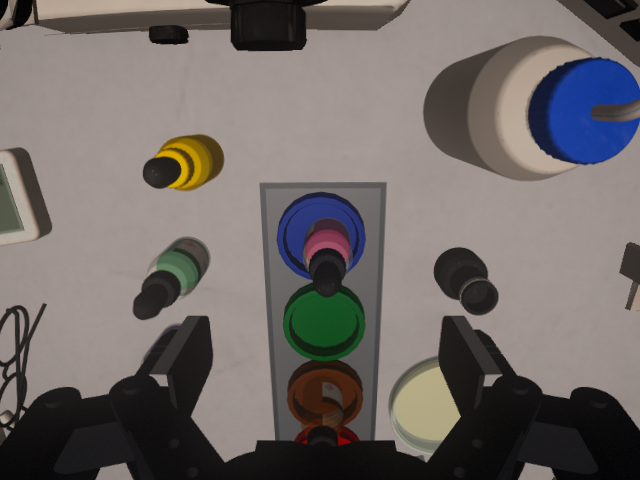

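play_rows([
  {"dx": 0,"dy": 0,"dz": 0,"yaw": 0,"gripper": -1},
  {"dx": 0,"dy": 0,"dz": 5,"yaw": 0,"gripper": -1},
  {"dx": 0,"dy": 0,"dz": 10,"yaw": 0,"gripper": -1},
  {"dx": 0,"dy": 0,"dz": 12,"yaw": 0,"gripper": -1},
  {"dx": 0,"dy": 0,"dz": 12,"yaw": 0,"gripper": -1},
])

```text
t: 12.0
position: [0.5267, -0.1869, 0.1218]
orientation: [-2.16, -2.28, 0.001]
ft_force: [-0.4, 0.3, 0.1]
finger_gap: 0.0849
```

```bash
python3 - <<'E'
from h import *
go(.5273,-0.187,.024,.05)
E
```

```text
t 12.0 pos [ 0.5267 -0.1869  0.1218] azY 0.054 d [-0.1  0.7 97.8] yaw 0.004 gap 0.0849 F [-0.4  0.3  0.1] tilt 0.06
```

play_rows([
  {"dx": 0,"dy": 0.5,"dz": 20,"yaw": 0,"gripper": -1},
  {"dx": 0,"dy": 0.5,"dz": 45,"yaw": 0,"gripper": -1},
  {"dx": 0,"dy": 0.5,"dz": 70,"yaw": 0,"gripper": -1},
  {"dx": 0,"dy": 0.5,"dz": 88,"yaw": 0,"gripper": -1},
  {"dx": 0,"dy": 0.5,"dz": 97,"yaw": 0,"gripper": -1},
])

```text
t: 12.5
position: [0.527, -0.1865, 0.024]
orientation: [-2.159, -2.28, 0.001]
ft_force: [-0.3, 0.1, -1.1]
finger_gap: 0.0855
```

play_rows([
  {"dx": 0,"dy": 0,"dz": 0,"yaw": 0,"gripper": -0.3},
  {"dx": 0,"dy": 0,"dz": 0,"yaw": 0,"gripper": 0.0},
  {"dx": 0,"dy": 0,"dz": 0,"yaw": 0,"gripper": 0.15},
  {"dx": 0,"dy": 0,"dz": 0,"yaw": 0,"gripper": 0.3},
  {"dx": 0,"dy": 0,"dz": 0,"yaw": 0,"gripper": 0.5},
])

```text
t: 13.0
position: [0.5282, -0.1867, 0.0264]
orientation: [2.158, 2.281, 0.001]
ft_force: [-0.7, 0.2, 5.1]
finger_gap: 0.0303
```

play_rows([
  {"dx": 0,"dy": 0,"dz": 0,"yaw": 0,"gripper": 1},
  {"dx": 0,"dy": 0,"dz": 0,"yaw": 0,"gripper": 1},
  {"dx": 0,"dy": 0,"dz": 0,"yaw": 0,"gripper": 1},
  {"dx": 0,"dy": 0,"dz": 0,"yaw": 0,"gripper": 1},
  {"dx": 0,"dy": 0,"dz": 0,"yaw": 0,"gripper": 1},
])

```text
t: 13.5
position: [0.5281, -0.1867, 0.0264]
orientation: [2.159, 2.281, 0.001]
ft_force: [-0.5, -0.2, 6.0]
finger_gap: 0.0301
```

```bash
python3 - <<'E'
from h import *
go(.537,-0.383,.1,.05)
E
```

```text
t 13.5 pos [ 0.5281 -0.1867  0.0264] azY 0.055 d [-196.6   -1.8  -73.5] yaw 0.005 gap 0.0301 F [-0.5 -0.2  6. ] tilt 0.09
```

play_rows([
  {"dx": 0,"dy": 0,"dz": -3,"yaw": 0,"gripper": 1},
  {"dx": 0,"dy": 0,"dz": -15,"yaw": 0,"gripper": 1},
  {"dx": 0,"dy": 0,"dz": -45,"yaw": 0,"gripper": 1},
  {"dx": 0,"dy": 0,"dz": -85,"yaw": 0,"gripper": 1},
  {"dx": 0,"dy": 0,"dz": -120,"yaw": 0,"gripper": 1},
])

```text
t: 14.0
position: [0.5274, -0.1867, 0.1479]
orientation: [2.16, 2.281, -0.0]
ft_force: [1.0, 0.6, -1.3]
finger_gap: 0.0302
```

play_rows([
  {"dx": -10,"dy": 0,"dz": -8,"yaw": 0,"gripper": 1},
  {"dx": -35,"dy": 0,"dz": -8,"yaw": 0,"gripper": 1},
  {"dx": -70,"dy": -1,"dz": -8,"yaw": 0,"gripper": 1},
  {"dx": -105,"dy": -1,"dz": -8,"yaw": 0,"gripper": 1},
  {"dx": -140,"dy": -1,"dz": -8,"yaw": 0,"gripper": 1},
])

```text
t: 14.5
position: [0.534, -0.3276, 0.1537]
orientation: [-2.159, -2.282, 0.0]
ft_force: [1.5, 0.1, -0.5]
finger_gap: 0.0303
```

play_rows([
  {"dx": -30,"dy": -1,"dz": 0,"yaw": 0,"gripper": 1},
  {"dx": -48,"dy": -1,"dz": 0,"yaw": 0,"gripper": 1},
  {"dx": -56,"dy": -1,"dz": 0,"yaw": 0,"gripper": 1},
  {"dx": -56,"dy": -1,"dz": 0,"yaw": 0,"gripper": 1},
  {"dx": -56,"dy": -1,"dz": 0,"yaw": 0,"gripper": 1},
])

```text
t: 15.0
position: [0.5366, -0.381, 0.1532]
orientation: [-2.158, -2.282, -0.001]
ft_force: [0.6, 0.8, -1.7]
finger_gap: 0.0305
```

```bash
python3 - <<'E'
from h import *
go(.537,-0.383,.027,.05)
a=manip.camera('side');crop(a,310,150,220,200,3,'d10.png')
E
```

```text
t 15.0 pos [ 0.5366 -0.381   0.1532] azY 0.056 d [ -2.1   0.3 126.2] yaw 0.006 gap 0.0305 F [ 0.6  0.8 -1.7] tilt 0.06
```

View pics/d10.png

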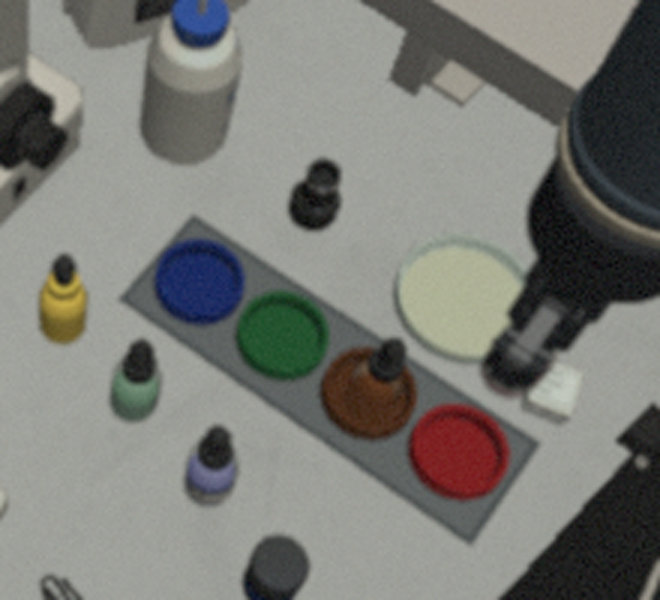

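play_rows([
  {"dx": -1,"dy": 0,"dz": 20,"yaw": 0,"gripper": 1},
  {"dx": -1,"dy": 0,"dz": 50,"yaw": 0,"gripper": 1},
  {"dx": -1,"dy": 0,"dz": 78,"yaw": 0,"gripper": 1},
  {"dx": -1,"dy": 0,"dz": 98,"yaw": 0,"gripper": 1},
  {"dx": -1,"dy": 0,"dz": 108,"yaw": 0,"gripper": 1},
])

```text
t: 15.55
position: [0.5363, -0.381, 0.0436]
orientation: [-2.156, -2.281, -0.0]
ft_force: [-0.5, 0.3, 0.2]
finger_gap: 0.0304
```

play_rows([
  {"dx": 0,"dy": 0,"dz": 6,"yaw": 0,"gripper": 1},
  {"dx": 0,"dy": 0,"dz": 12,"yaw": 0,"gripper": 1},
  {"dx": 0,"dy": 0,"dz": 15,"yaw": 0,"gripper": 1},
  {"dx": 0,"dy": 0,"dz": 16,"yaw": 0,"gripper": 1},
  {"dx": 0,"dy": 0,"dz": 16,"yaw": 0,"gripper": 1},
])

```text
t: 16.05
position: [0.5366, -0.3834, 0.0298]
orientation: [2.159, 2.281, 0.0]
ft_force: [0.1, 0.3, -0.7]
finger_gap: 0.0303
```

```bash
python3 - <<'E'
from h import *
go(.537,-0.383,.0264,.05)
a=manip.camera('scene');crop(a,300,160,220,160,3,'s11.png')
E
```

```text
t 16.05 pos [ 0.5366 -0.3834  0.0298] azY 0.055 d [0.4 0.4 3.4] yaw 0.005 gap 0.0303 F [ 0.1  0.3 -0.7] tilt 0.04
```

View pics/s11.png

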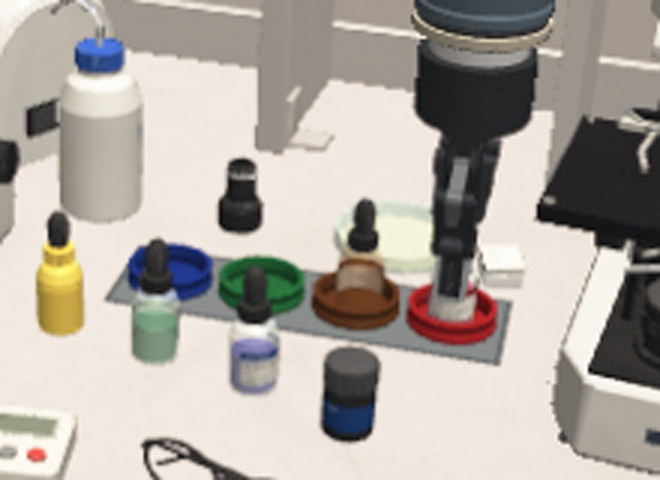

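play_rows([
  {"dx": 0,"dy": 0,"dz": 1,"yaw": 0,"gripper": 1},
  {"dx": 0,"dy": 0,"dz": 2,"yaw": 0,"gripper": 1},
  {"dx": 0,"dy": 0,"dz": 2.8,"yaw": 0,"gripper": 1},
  {"dx": 0,"dy": 0,"dz": 3.5,"yaw": 0,"gripper": 1},
  {"dx": 0,"dy": 0,"dz": 3.5,"yaw": 0,"gripper": 1},
])

```text
t: 16.6
position: [0.5365, -0.3834, 0.0265]
orientation: [2.159, 2.281, 0.0]
ft_force: [-1.5, 1.6, 5.2]
finger_gap: 0.0299
```

```bash
python3 - <<'E'
from h import *
go(.537,-0.383,.0264,.05)
E
```

```text
t 16.6 pos [ 0.5365 -0.3834  0.0265] azY 0.055 d [0.4 0.5 0.1] yaw 0.005 gap 0.0299 F [-1.5  1.6  5.2] tilt 0.03
```

play_rows([
  {"dx": 0,"dy": 0,"dz": 0,"yaw": 0,"gripper": 0.25},
  {"dx": 0,"dy": 0,"dz": 0,"yaw": 0,"gripper": 0.1},
  {"dx": 0,"dy": 0,"dz": 0,"yaw": 0,"gripper": -0.1},
  {"dx": 0,"dy": 0,"dz": 0,"yaw": 0,"gripper": -0.5},
  {"dx": 0,"dy": 0,"dz": 0,"yaw": 0,"gripper": -1},
])

```text
t: 17.1
position: [0.5364, -0.3832, 0.0258]
orientation: [-2.159, -2.282, 0.0]
ft_force: [-0.1, -0.3, -0.1]
finger_gap: 0.074
```

play_rows([
  {"dx": 0,"dy": 0,"dz": 0,"yaw": 0,"gripper": -1},
  {"dx": 0,"dy": 0,"dz": -10,"yaw": 0,"gripper": -1},
  {"dx": 0,"dy": 0,"dz": -40,"yaw": 0,"gripper": -1},
  {"dx": 0,"dy": 0,"dz": -85,"yaw": 0,"gripper": -1},
  {"dx": 0,"dy": 0,"dz": -125,"yaw": 0,"gripper": -1},
])

```text
t: 17.6
position: [0.5362, -0.3835, 0.1533]
orientation: [2.16, 2.281, -0.001]
ft_force: [1.6, -0.6, 1.4]
finger_gap: 0.0853
```

```bash
python3 - <<'E'
from h import *
go(.4168,-0.2776,.148,.05)
E
```

```text
t 17.6 pos [ 0.5362 -0.3835  0.1533] azY 0.055 d [ 112.2 -113.4    5.2] yaw 0.005 gap 0.0853 F [ 1.6 -0.6  1.4] tilt 0.03
```

play_rows([
  {"dx": 12,"dy": -12,"dz": 0,"yaw": 0,"gripper": -1},
  {"dx": 40,"dy": -40,"dz": 0,"yaw": 0,"gripper": -1},
  {"dx": 70,"dy": -70,"dz": 0,"yaw": 0,"gripper": -1},
  {"dx": 97,"dy": -98,"dz": 0,"yaw": 0,"gripper": -1},
  {"dx": 112,"dy": -113,"dz": 0,"yaw": 0,"gripper": -1},
])

```text
t: 18.1
position: [0.4149, -0.2757, 0.1516]
orientation: [-2.159, -2.28, -0.002]
ft_force: [0.6, -0.1, 0.1]
finger_gap: 0.0855
```

play_rows([
  {"dx": 0,"dy": 0,"dz": 0,"yaw": 0,"gripper": -1},
  {"dx": 0,"dy": 0,"dz": 5,"yaw": 0,"gripper": -1},
  {"dx": 0,"dy": 0,"dz": 15,"yaw": 0,"gripper": -1},
  {"dx": 0,"dy": 0,"dz": 20,"yaw": 0,"gripper": -1},
  {"dx": 0,"dy": 0,"dz": 20,"yaw": 0,"gripper": -1},
])

```text
t: 18.6
position: [0.4172, -0.2778, 0.1297]
orientation: [-2.159, -2.28, 0.002]
ft_force: [-0.8, 0.3, 0.0]
finger_gap: 0.0853
```

```bash
python3 - <<'E'
from h import *
c=manip.camera('wrist');cv2.imwrite('pics/w12.png',c['img'][:,:,::-1])
a=manip.camera('side');crop(a,310,150,220,200,3,'d12.png')
go(.4168,-0.2776,.024,.05)
print(proj(c,[.4168,-.2776,.085]))
E
```

```text
t 18.7 pos [ 0.4174 -0.278   0.1305] azY 0.055 d [  0.4  -0.5 106.5] yaw 0.005 gap 0.0854 F [ 0.2 -0.3  0.2] tilt 0.06
[324.44001664 277.13286077]
```

View pics/w12.png

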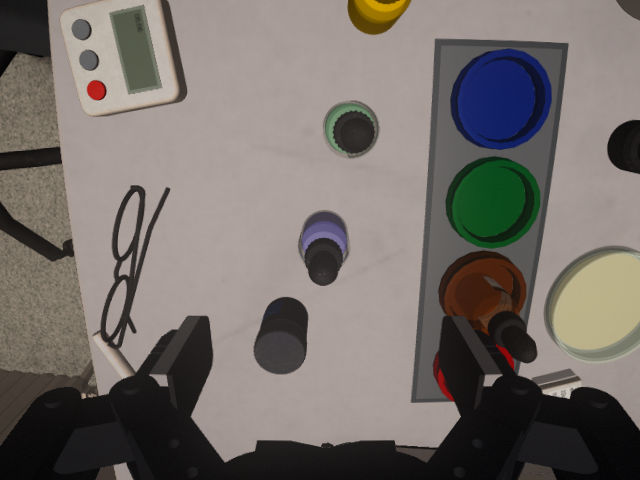

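View pics/d12.png

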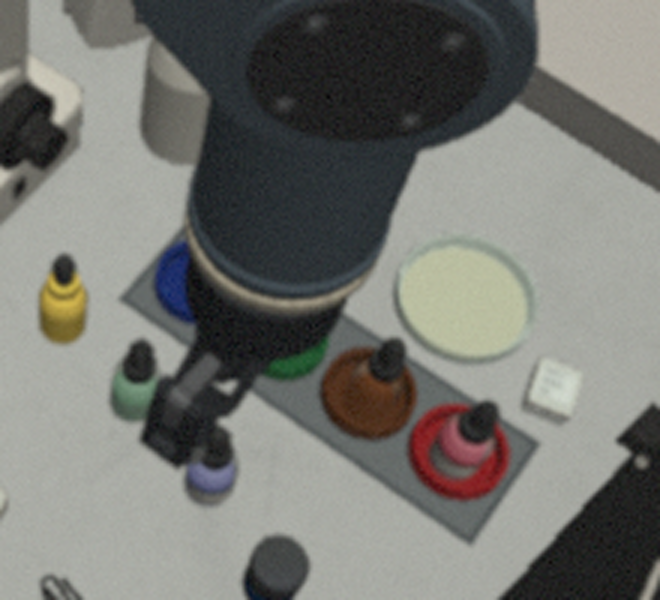

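play_rows([
  {"dx": 1,"dy": -1,"dz": 20,"yaw": 0,"gripper": -1},
  {"dx": 1,"dy": -1,"dz": 50,"yaw": 0,"gripper": -1},
  {"dx": 1,"dy": -1,"dz": 78,"yaw": 0,"gripper": -1},
  {"dx": 1,"dy": -1,"dz": 97,"yaw": 0,"gripper": -1},
  {"dx": 1,"dy": -1,"dz": 106,"yaw": 0,"gripper": -1},
])

```text
t: 19.2
position: [0.4159, -0.2766, 0.0235]
orientation: [-2.159, -2.28, 0.001]
ft_force: [0.0, 0.6, -0.5]
finger_gap: 0.0856
```

play_rows([
  {"dx": 0,"dy": 0,"dz": 0,"yaw": 0,"gripper": -0.3},
  {"dx": 0,"dy": 0,"dz": 0,"yaw": 0,"gripper": 0.0},
  {"dx": 0,"dy": 0,"dz": 0,"yaw": 0,"gripper": 0.15},
  {"dx": 0,"dy": 0,"dz": 0,"yaw": 0,"gripper": 0.3},
  {"dx": 0,"dy": 0,"dz": 0,"yaw": 0,"gripper": 0.5},
])

```text
t: 19.7
position: [0.4169, -0.2771, 0.0258]
orientation: [2.158, 2.28, 0.001]
ft_force: [-1.3, 0.2, 6.2]
finger_gap: 0.0305
```

play_rows([
  {"dx": 0,"dy": 0,"dz": 0,"yaw": 0,"gripper": 1},
  {"dx": 0,"dy": 0,"dz": 0,"yaw": 0,"gripper": 1},
  {"dx": 0,"dy": 0,"dz": 0,"yaw": 0,"gripper": 1},
  {"dx": 0,"dy": 0,"dz": 0,"yaw": 0,"gripper": 1},
  {"dx": 0,"dy": 0,"dz": 0,"yaw": 0,"gripper": 1},
])

```text
t: 20.2
position: [0.4169, -0.2771, 0.0258]
orientation: [2.158, 2.28, 0.001]
ft_force: [0.3, -0.3, 6.6]
finger_gap: 0.0305
```

```bash
python3 - <<'E'
from h import *
go(.522,-0.185,.15,.05)
E
```

```text
t 20.2 pos [ 0.4169 -0.2771  0.0258] azY 0.055 d [  86.   110.2 -124.1] yaw 0.005 gap 0.0305 F [ 0.3 -0.3  6.6] tilt 0.1
```

play_rows([
  {"dx": 0,"dy": 0,"dz": -3,"yaw": 0,"gripper": 1},
  {"dx": 0,"dy": 0,"dz": -15,"yaw": 0,"gripper": 1},
  {"dx": 0,"dy": 0,"dz": -45,"yaw": 0,"gripper": 1},
  {"dx": 0,"dy": 0,"dz": -85,"yaw": 0,"gripper": 1},
  {"dx": 0,"dy": 0,"dz": -120,"yaw": 0,"gripper": 1},
])

```text
t: 20.7
position: [0.416, -0.2767, 0.1473]
orientation: [-2.16, -2.281, 0.0]
ft_force: [1.0, -0.1, -0.9]
finger_gap: 0.0303
```

play_rows([
  {"dx": 5,"dy": 8,"dz": -4,"yaw": 0,"gripper": 1},
  {"dx": 25,"dy": 32,"dz": -4,"yaw": 0,"gripper": 1},
  {"dx": 48,"dy": 62,"dz": -4,"yaw": 0,"gripper": 1},
  {"dx": 70,"dy": 90,"dz": -4,"yaw": 0,"gripper": 1},
  {"dx": 84,"dy": 108,"dz": -4,"yaw": 0,"gripper": 1},
])

```text
t: 21.2
position: [0.5215, -0.1839, 0.1488]
orientation: [-2.156, -2.284, -0.001]
ft_force: [-0.3, -0.3, -0.7]
finger_gap: 0.0304
```

play_rows([
  {"dx": 2,"dy": 2,"dz": 0,"yaw": 0,"gripper": 1},
  {"dx": 2,"dy": 2,"dz": 0,"yaw": 0,"gripper": 1},
  {"dx": 2,"dy": 2,"dz": 0,"yaw": 0,"gripper": 1},
  {"dx": 2,"dy": 2,"dz": 0,"yaw": 0,"gripper": 1},
  {"dx": 2,"dy": 2,"dz": 0,"yaw": 0,"gripper": 1},
])

```text
t: 21.7
position: [0.5209, -0.1856, 0.1491]
orientation: [2.161, 2.28, -0.0]
ft_force: [0.7, 0.6, -0.3]
finger_gap: 0.0307
```

```bash
python3 - <<'E'
from h import *
go(.522,-0.185,.0258,.05)
c=manip.camera('wrist');cv2.imwrite('pics/w13.png',c['img'][:,:,::-1])
a=manip.camera('side');crop(a,310,150,220,200,3,'d13.png')
E
```

```text
t 21.7 pos [ 0.5209 -0.1856  0.1491] azY 0.053 d [  0.5   1.1 123.3] yaw 0.003 gap 0.0307 F [ 0.7  0.6 -0.3] tilt 0.01
```

View pics/w13.png

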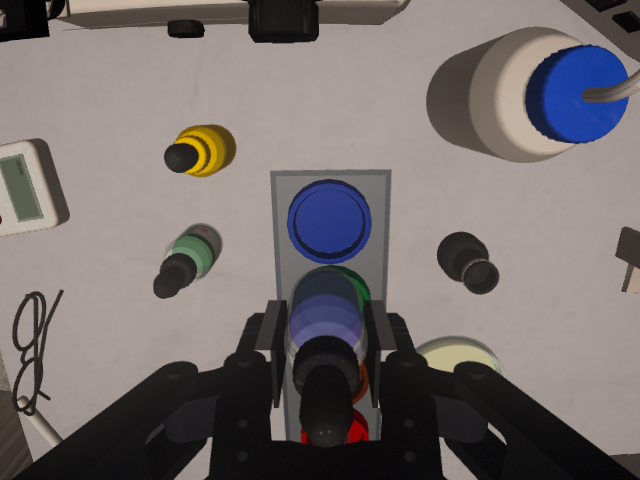

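View pics/d13.png

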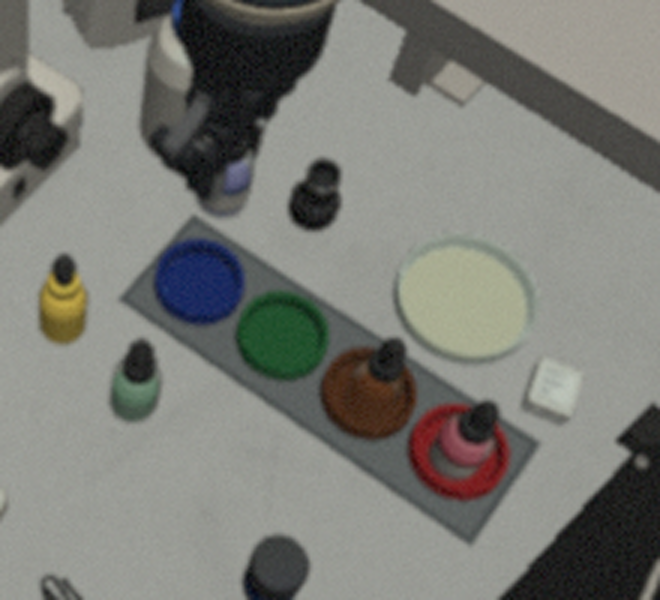

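```bash
python3 - <<'E'
from h import *
c=manip.camera('wrist')
print(onz(c,329.5,221.5,.014)); b=manip.camera('side')
for n,uv in dict(blue=(200,281),green=(282.5,335),brown=(369,392),red=(459.5,450.5)).items(): print(n,onz(b,310+uv[0]/3-.3,150+uv[1]/3-.3,.014))
E
```

```text
[ 0.52414169 -0.18104824  0.014     ]
blue [ 0.52028451 -0.18672119  0.014     ]
green [ 0.52581521 -0.25296032  0.014     ]
brown [ 0.53110382 -0.31935078  0.014     ]
red [ 0.53698388 -0.3849835   0.014     ]
```

play_rows([
  {"dx": 0,"dy": 1,"dz": 20,"yaw": 0,"gripper": 1},
  {"dx": 0,"dy": 1,"dz": 50,"yaw": 0,"gripper": 1},
  {"dx": 0,"dy": 1,"dz": 78,"yaw": 0,"gripper": 1},
  {"dx": 0,"dy": 1,"dz": 97,"yaw": 0,"gripper": 1},
  {"dx": 0,"dy": 1,"dz": 106,"yaw": 0,"gripper": 1},
])

```text
t: 22.4
position: [0.5217, -0.1845, 0.0413]
orientation: [-2.158, -2.28, 0.002]
ft_force: [0.2, -0.7, -0.4]
finger_gap: 0.0304
```

play_rows([
  {"dx": 0,"dy": 0,"dz": 5,"yaw": 0,"gripper": 1},
  {"dx": 0,"dy": 0,"dz": 10,"yaw": 0,"gripper": 1},
  {"dx": 0,"dy": 0,"dz": 13,"yaw": 0,"gripper": 1},
  {"dx": 0,"dy": 0,"dz": 13,"yaw": 0,"gripper": 1},
  {"dx": 0,"dy": 0,"dz": 13,"yaw": 0,"gripper": 1},
])

```text
t: 22.9
position: [0.5228, -0.1848, 0.0304]
orientation: [2.159, 2.281, 0.001]
ft_force: [-0.9, 0.3, -0.7]
finger_gap: 0.0309
```

```bash
python3 - <<'E'
from h import *
go(.522,-0.185,.0258,.05)
a=manip.camera('scene');crop(a,300,160,220,160,3,'s14.png')
E
```

```text
t 22.9 pos [ 0.5228 -0.1848  0.0304] azY 0.055 d [-0.2 -0.8  4.6] yaw 0.005 gap 0.0309 F [-0.9  0.3 -0.7] tilt 0.04
```

View pics/s14.png

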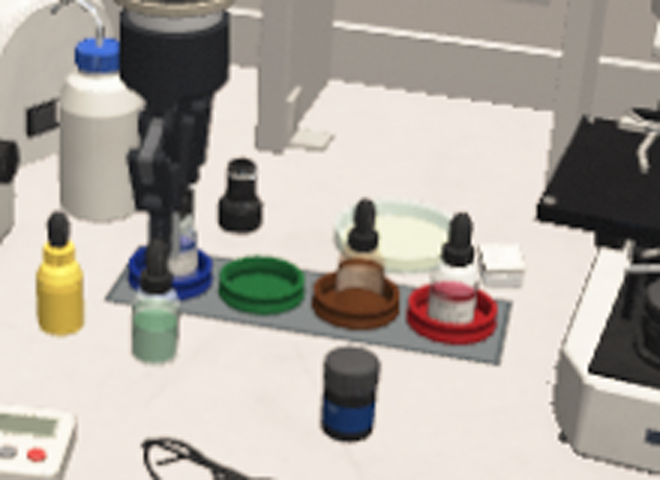

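play_rows([
  {"dx": 0,"dy": 0,"dz": 1,"yaw": 0,"gripper": 1},
  {"dx": 0,"dy": 0,"dz": 2,"yaw": 0,"gripper": 1},
  {"dx": 0,"dy": 0,"dz": 3,"yaw": 0,"gripper": 1},
  {"dx": 0,"dy": 0,"dz": 4,"yaw": 0,"gripper": 1},
  {"dx": 0,"dy": 0,"dz": 4.7,"yaw": 0,"gripper": 1},
])

```text
t: 23.45
position: [0.5226, -0.1851, 0.0257]
orientation: [2.16, 2.281, 0.0]
ft_force: [-4.0, 1.5, 16.3]
finger_gap: 0.0304
```

```bash
python3 - <<'E'
from h import *
go(.522,-0.185,.0258,.05)
E
```

```text
t 23.45 pos [ 0.5226 -0.1851  0.0257] azY 0.055 d [ 0.1 -0.5 -0.1] yaw 0.005 gap 0.0304 F [-4.   1.5 16.3] tilt 0.03
```

play_rows([
  {"dx": 0,"dy": 0,"dz": -0.5,"yaw": 0,"gripper": 1},
  {"dx": 0,"dy": 0,"dz": -0.5,"yaw": 0,"gripper": 0.25},
  {"dx": 0,"dy": 0,"dz": -0.5,"yaw": 0,"gripper": 0.1},
  {"dx": 0,"dy": 0,"dz": -0.5,"yaw": 0,"gripper": -0.2},
  {"dx": 0,"dy": 0,"dz": -0.5,"yaw": 0,"gripper": -0.7},
])

```text
t: 23.95
position: [0.5225, -0.1847, 0.0256]
orientation: [-2.159, -2.282, 0.0]
ft_force: [0.1, 0.3, 0.0]
finger_gap: 0.0643
```

play_rows([
  {"dx": 0,"dy": 0,"dz": 0,"yaw": 0,"gripper": -1},
  {"dx": 0,"dy": 0,"dz": -10,"yaw": 0,"gripper": -1},
  {"dx": 0,"dy": 0,"dz": -40,"yaw": 0,"gripper": -1},
  {"dx": 0,"dy": 0,"dz": -85,"yaw": 0,"gripper": -1},
  {"dx": 0,"dy": 0,"dz": -125,"yaw": 0,"gripper": -1},
])

```text
t: 24.45
position: [0.5221, -0.185, 0.1529]
orientation: [2.16, 2.281, -0.001]
ft_force: [1.0, -0.5, -0.5]
finger_gap: 0.0853
```

```bash
python3 - <<'E'
from h import *
go(.4283,-0.2075,.148,.05)
E
```

```text
t 24.45 pos [ 0.5221 -0.185   0.1529] azY 0.054 d [-17.4 -94.9   5. ] yaw 0.004 gap 0.0853 F [ 1.  -0.5 -0.5] tilt 0.03
```

play_rows([
  {"dx": -2,"dy": -12,"dz": 0,"yaw": 0,"gripper": -1},
  {"dx": -7,"dy": -40,"dz": 0,"yaw": 0,"gripper": -1},
  {"dx": -12,"dy": -68,"dz": 0,"yaw": 0,"gripper": -1},
  {"dx": -16,"dy": -87,"dz": 0,"yaw": 0,"gripper": -1},
  {"dx": -17,"dy": -95,"dz": 0,"yaw": 0,"gripper": -1},
])

```text
t: 24.95
position: [0.4265, -0.2073, 0.1511]
orientation: [-2.161, -2.279, -0.0]
ft_force: [0.5, -0.2, -0.7]
finger_gap: 0.0855
```

play_rows([
  {"dx": 0,"dy": 0,"dz": 0,"yaw": 0,"gripper": -1},
  {"dx": 0,"dy": 0,"dz": 5,"yaw": 0,"gripper": -1},
  {"dx": 0,"dy": 0,"dz": 15,"yaw": 0,"gripper": -1},
  {"dx": 0,"dy": 0,"dz": 20,"yaw": 0,"gripper": -1},
  {"dx": 0,"dy": 0,"dz": 20,"yaw": 0,"gripper": -1},
])

```text
t: 25.45
position: [0.4284, -0.2065, 0.1295]
orientation: [-2.158, -2.281, 0.002]
ft_force: [-0.9, -0.4, -0.9]
finger_gap: 0.0853
```

```bash
python3 - <<'E'
from h import *
c=manip.camera('wrist');cv2.imwrite('pics/w15.png',c['img'][:,:,::-1])
go(.4283,-0.2075,.024,.05)
print(proj(c,[.4283,-.2075,.085]))
E
```

```text
t 25.5 pos [ 0.4285 -0.2068  0.13  ] azY 0.055 d [-8.00e-01 -1.00e-01  1.06e+02] yaw 0.005 gap 0.0853 F [-0.8 -0.3 -0. ] tilt 0.09
[324.96343534 279.46514435]
```

View pics/w15.png

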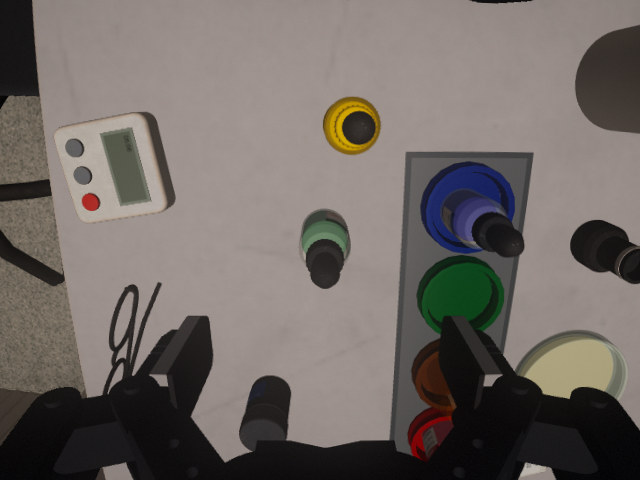

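play_rows([
  {"dx": 0,"dy": 0,"dz": 20,"yaw": 0,"gripper": -1},
  {"dx": 0,"dy": 0,"dz": 50,"yaw": 0,"gripper": -1},
  {"dx": 0,"dy": 0,"dz": 78,"yaw": 0,"gripper": -1},
  {"dx": 0,"dy": 0,"dz": 97,"yaw": 0,"gripper": -1},
  {"dx": 0,"dy": 0,"dz": 106,"yaw": 0,"gripper": -1},
])

```text
t: 26.0
position: [0.4281, -0.2068, 0.0233]
orientation: [-2.159, -2.28, 0.001]
ft_force: [0.5, -0.5, -0.2]
finger_gap: 0.0853
```

play_rows([
  {"dx": 0,"dy": 0,"dz": 0,"yaw": 0,"gripper": -0.3},
  {"dx": 0,"dy": 0,"dz": 0,"yaw": 0,"gripper": 0.0},
  {"dx": 0,"dy": 0,"dz": 0,"yaw": 0,"gripper": 0.15},
  {"dx": 0,"dy": 0,"dz": 0,"yaw": 0,"gripper": 0.3},
  {"dx": 0,"dy": 0,"dz": 0,"yaw": 0,"gripper": 0.5},
])

```text
t: 26.5
position: [0.4291, -0.2071, 0.0256]
orientation: [2.158, 2.281, 0.001]
ft_force: [-1.0, 0.6, 6.5]
finger_gap: 0.0304
```

play_rows([
  {"dx": 0,"dy": 0,"dz": 0,"yaw": 0,"gripper": 1},
  {"dx": 0,"dy": 0,"dz": 0,"yaw": 0,"gripper": 1},
  {"dx": 0,"dy": 0,"dz": 0,"yaw": 0,"gripper": 1},
  {"dx": 0,"dy": 0,"dz": 0,"yaw": 0,"gripper": 1},
  {"dx": 0,"dy": 0,"dz": 0,"yaw": 0,"gripper": 1},
])

```text
t: 27.0
position: [0.4291, -0.2071, 0.0256]
orientation: [2.158, 2.281, 0.001]
ft_force: [-0.7, -0.3, 6.2]
finger_gap: 0.0309
```

```bash
python3 - <<'E'
from h import *
go(.5273,-0.2515,.15,.05)
E
```

```text
t 27.0 pos [ 0.4291 -0.2071  0.0256] azY 0.055 d [ -49.8   95.8 -124.2] yaw 0.005 gap 0.0309 F [-0.7 -0.3  6.2] tilt 0.1
```

play_rows([
  {"dx": 0,"dy": 0,"dz": -3,"yaw": 0,"gripper": 1},
  {"dx": 0,"dy": 0,"dz": -15,"yaw": 0,"gripper": 1},
  {"dx": 0,"dy": 0,"dz": -45,"yaw": 0,"gripper": 1},
  {"dx": 0,"dy": 0,"dz": -85,"yaw": 0,"gripper": 1},
  {"dx": 0,"dy": 0,"dz": -120,"yaw": 0,"gripper": 1},
])

```text
t: 27.5
position: [0.4282, -0.207, 0.1466]
orientation: [-2.16, -2.281, 0.001]
ft_force: [0.7, -0.2, -0.1]
finger_gap: 0.0303
```

play_rows([
  {"dx": -4,"dy": 8,"dz": -4,"yaw": 0,"gripper": 1},
  {"dx": -16,"dy": 30,"dz": -4,"yaw": 0,"gripper": 1},
  {"dx": -30,"dy": 58,"dz": -4,"yaw": 0,"gripper": 1},
  {"dx": -42,"dy": 82,"dz": -4,"yaw": 0,"gripper": 1},
  {"dx": -50,"dy": 96,"dz": -4,"yaw": 0,"gripper": 1},
])

```text
t: 28.0
position: [0.5292, -0.2518, 0.1482]
orientation: [2.158, 2.283, 0.0]
ft_force: [0.3, 0.4, -1.2]
finger_gap: 0.0306
```

play_rows([
  {"dx": 0,"dy": 0,"dz": 0,"yaw": 0,"gripper": 1},
  {"dx": 0,"dy": 0,"dz": 0,"yaw": 0,"gripper": 1},
  {"dx": 0,"dy": 0,"dz": 0,"yaw": 0,"gripper": 1},
  {"dx": 0,"dy": 0,"dz": 0,"yaw": 0,"gripper": 1},
  {"dx": 0,"dy": 0,"dz": 0,"yaw": 0,"gripper": 1},
])

```text
t: 28.5
position: [0.5269, -0.2513, 0.1489]
orientation: [-2.159, -2.282, -0.0]
ft_force: [1.0, 1.0, -0.6]
finger_gap: 0.0303
```

```bash
python3 - <<'E'
from h import *
go(.5273,-0.2515,.0256,.05)
a=manip.camera('side');crop(a,310,150,220,200,3,'d16.png')
E
```

```text
t 28.5 pos [ 0.5269 -0.2513  0.1489] azY 0.055 d [ -0.3   0.4 123.3] yaw 0.005 gap 0.0303 F [ 1.   1.  -0.6] tilt 0.02
```

View pics/d16.png

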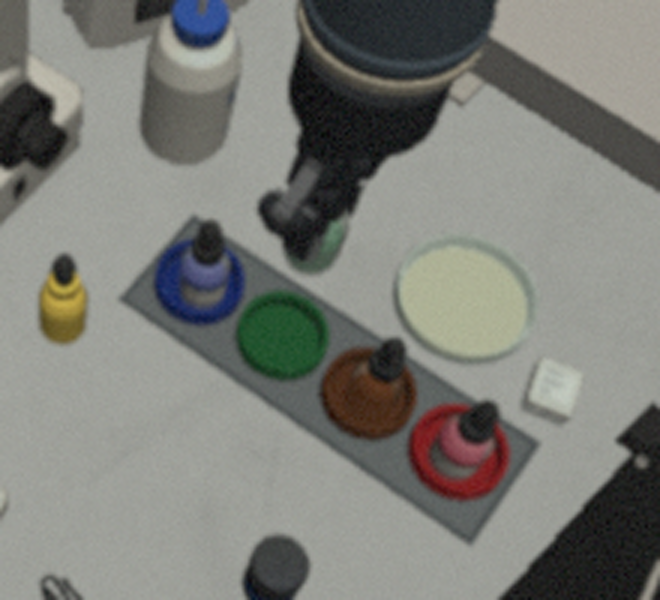

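play_rows([
  {"dx": 0,"dy": 0,"dz": 20,"yaw": 0,"gripper": 1},
  {"dx": 0,"dy": 0,"dz": 50,"yaw": 0,"gripper": 1},
  {"dx": 0,"dy": 0,"dz": 78,"yaw": 0,"gripper": 1},
  {"dx": 0,"dy": 0,"dz": 97,"yaw": 0,"gripper": 1},
  {"dx": 0,"dy": 0,"dz": 106,"yaw": 0,"gripper": 1},
])

```text
t: 29.05
position: [0.5264, -0.251, 0.0412]
orientation: [-2.158, -2.28, 0.001]
ft_force: [-0.5, -0.3, -0.8]
finger_gap: 0.0304
```

play_rows([
  {"dx": 0,"dy": 0,"dz": 5,"yaw": 0,"gripper": 1},
  {"dx": 0,"dy": 0,"dz": 10,"yaw": 0,"gripper": 1},
  {"dx": 0,"dy": 0,"dz": 13,"yaw": 0,"gripper": 1},
  {"dx": 0,"dy": 0,"dz": 13,"yaw": 0,"gripper": 1},
  {"dx": 0,"dy": 0,"dz": 13,"yaw": 0,"gripper": 1},
])

```text
t: 29.55
position: [0.5275, -0.2517, 0.0302]
orientation: [2.159, 2.281, 0.0]
ft_force: [-0.0, -0.6, -0.8]
finger_gap: 0.0304
```

```bash
python3 - <<'E'
from h import *
go(.5273,-0.2515,.0258,.05)
E
```

```text
t 29.55 pos [ 0.5275 -0.2517  0.0302] azY 0.055 d [ 0.2 -0.1  4.4] yaw 0.005 gap 0.0304 F [-0.  -0.6 -0.8] tilt 0.04
```

play_rows([
  {"dx": 0,"dy": 0,"dz": 1,"yaw": 0,"gripper": 1},
  {"dx": 0,"dy": 0,"dz": 2,"yaw": 0,"gripper": 1},
  {"dx": 0,"dy": 0,"dz": 3,"yaw": 0,"gripper": 1},
  {"dx": 0,"dy": 0,"dz": 3.7,"yaw": 0,"gripper": 1},
  {"dx": 0,"dy": 0,"dz": 3.7,"yaw": 0,"gripper": 1},
])

```text
t: 30.05
position: [0.5272, -0.2515, 0.0259]
orientation: [-2.159, -2.282, 0.0]
ft_force: [-0.4, -0.6, -0.9]
finger_gap: 0.0305
```

play_rows([
  {"dx": 0,"dy": 0,"dz": 0.3,"yaw": 0,"gripper": 1},
  {"dx": 0,"dy": 0,"dz": 0.3,"yaw": 0,"gripper": 1},
  {"dx": 0,"dy": 0,"dz": 0.3,"yaw": 0,"gripper": 1},
  {"dx": 0,"dy": 0,"dz": 0.3,"yaw": 0,"gripper": 1},
  {"dx": 0,"dy": 0,"dz": 0.3,"yaw": 0,"gripper": 1},
])

```text
t: 30.55
position: [0.5272, -0.2516, 0.0258]
orientation: [2.16, 2.282, -0.0]
ft_force: [0.1, 0.7, 2.1]
finger_gap: 0.0305
```

Foot is on the bench (force just rising to 2 N): release and retreat.

play_rows([
  {"dx": 0,"dy": 0,"dz": 0,"yaw": 0,"gripper": 0.25},
  {"dx": 0,"dy": 0,"dz": 0,"yaw": 0,"gripper": 0.1},
  {"dx": 0,"dy": 0,"dz": 0,"yaw": 0,"gripper": -0.1},
  {"dx": 0,"dy": 0,"dz": 0,"yaw": 0,"gripper": -0.5},
  {"dx": 0,"dy": 0,"dz": 0,"yaw": 0,"gripper": -1},
])

```text
t: 31.05
position: [0.5272, -0.2515, 0.0257]
orientation: [2.159, 2.282, -0.0]
ft_force: [-0.1, -0.8, -0.8]
finger_gap: 0.0742
```

play_rows([
  {"dx": 0,"dy": 0,"dz": 0,"yaw": 0,"gripper": -1},
  {"dx": 0,"dy": 0,"dz": -10,"yaw": 0,"gripper": -1},
  {"dx": 0,"dy": 0,"dz": -40,"yaw": 0,"gripper": -1},
  {"dx": 0,"dy": 0,"dz": -85,"yaw": 0,"gripper": -1},
  {"dx": 0,"dy": 0,"dz": -130,"yaw": 0,"gripper": -1},
])

```text
t: 31.55
position: [0.5266, -0.2516, 0.1575]
orientation: [-2.16, -2.28, 0.001]
ft_force: [0.4, -0.4, 0.6]
finger_gap: 0.0852
```

play_rows([
  {"dx": 0,"dy": -10,"dz": -30,"yaw": 0,"gripper": -1},
  {"dx": 0,"dy": -20,"dz": -60,"yaw": 0,"gripper": -1},
  {"dx": 0,"dy": -30,"dz": -85,"yaw": 0,"gripper": -1},
  {"dx": 0,"dy": -30,"dz": -100,"yaw": 0,"gripper": -1},
  {"dx": 0,"dy": -30,"dz": -100,"yaw": 0,"gripper": -1},
])

```text
t: 32.05
position: [0.4977, -0.254, 0.2585]
orientation: [2.157, 2.278, 0.003]
ft_force: [0.6, 0.7, 0.2]
finger_gap: 0.0854
```

```bash
python3 - <<'E'
from h import *
np.set_printoptions(precision=4,suppress=True)
a=manip.camera('scene');crop(a,300,180,190,140,4,'s18.png')
b=manip.camera('side');crop(b,310,200,200,150,4,'d18.png')
go(0,0,0)
E
```

```text
t 32.15 pos [ 0.4972 -0.253   0.2558] azY 0.055 d [ 280.  -482.6  255.6] yaw 0.055 gap 0.0855 F [-0.4 -0.2 -0.4] tilt 0.03
```

View pics/s18.png

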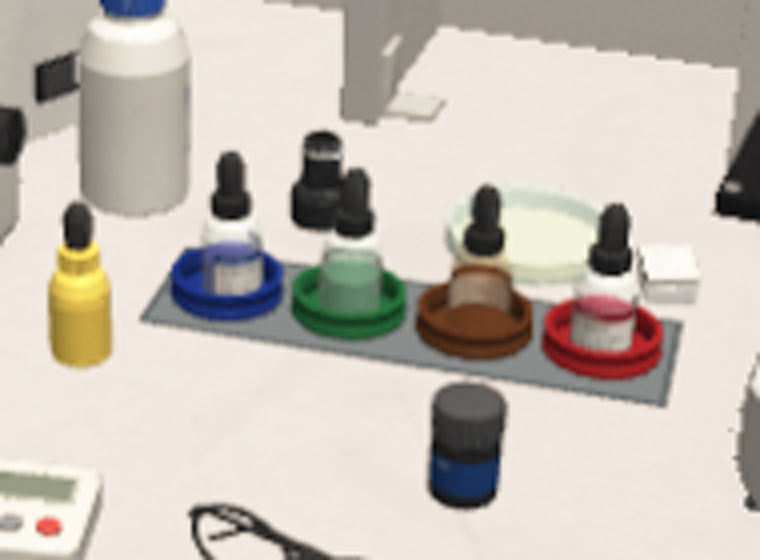

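View pics/d18.png

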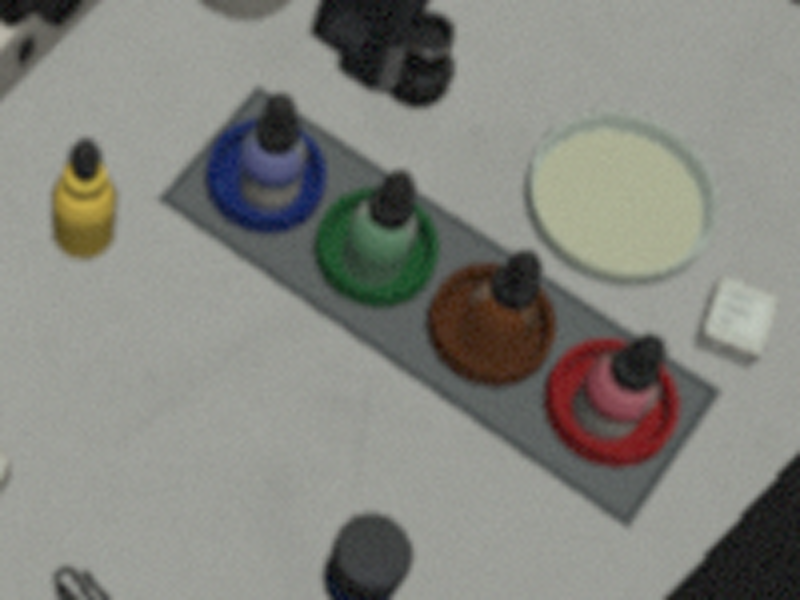

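All four are upright in their own rings; the canister (side crop 370,550) and the yellow look-alike are at the same pixels as at the start.

```bash
python3 -c "
from plant import manip
print(manip.hand_in())"
```

```text
the job is handed in; nothing more can be done
None
```

All four bottles are upright in the ring stands of their own colours, and the job was handed in at about t = 32 s.

- **Order:** I moved the iodine bottle from the red stand to the brown one, and the red bottle from the blue stand to the red one. Then the blue and green bottles went from the bench into their own stands. The brown and green stands were empty at the start, so no bottle had to be parked.
- **Last checks:** In the final scene and side pictures every bottle stands upright in its ring. The canister and the yellow look-alike are at the same pixels as at the start. The gripper was open and clear, about 0.25 m above the bench, with wrist force under 1 N.
- **Disagreements:** The ring centres measured from the different cameras differed by up to about 8 mm. I used values in between, and every bottle seated inside its ring.
- **Set-down forces:** The blue bottle was pressed down at about 16 N before I eased off and released it. The other three met the bench at about 2 to 5 N.

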